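Line up sensor housings and hold them against the sprung stop

ROBOT

A 6-joint arm with a two-finger parallel gripper is mounted at the origin on the work surface. World frame = base frame: x ahead of the robot, y to its left, z up, the work surface at z = 0. Lengths are in m, angles in degrees, forces in N, time in s.
With the tool pointing down it reaches from about 0.325 to 0.775 m from the base axis. Payload 5.5 kg.
Tool frame: the origin (TCP) lies on the centre line of the jaws, within the pads' length; the fingertips stand 17 mm ahead of it and the grasp point (between the pads) lies 2 mm behind it; z points along the fingers, y is the direction in which the jaws open and shut (so a half turn about z gives the same grasp; the last joint's range is limited). The gripper opens to 88 mm and grips with 3 to 60 N. Pads are 20 mm wide; open, the fingers measure 115 mm over their backs; the gripper's body (75 mm by 178 mm) begins 61 mm behind the grasp point.
Start: joints at [-69.769, 5.22, 70.514, -0, 104.267, -3.249], TCP at [0.239, -0.55, 0.219] pointing down, gripper open.
Joint ranges: [-164.24, 164.24], [-49.07, 125.15], [9.68, 141.18], [-86.29, 266.29], [3.28, 154.24], [-151.56, 151.56]. Speed limits (degrees/s): [147.25, 147.25, 172.46, 180, 180, 180].

INTERFACE

Orientations are given as [roll, pitch, yaw] about the fixed x, y, z axes, in that order (R = Rz(yaw) Ry(pitch) Rx(roll)).
In Python, from rig import ctrl gives the robot as it stands.
- The arm moves only by the tool servo_tool, never from a script. Its argument "commands" is one flat list of numbers, 7 for each row, row after row: the shift along the world's x, y, z in m, then the turn, a rotation vector about the world's x, y, z in degrees, then the closure, from 0 (fully open) to 1 (shut). A call has 1 to 20 rows; each row is the pose to reach, as a shift and turn from the pose measured when the call began; what a row does not reach only later rows make up. A row lasts 1/8 s, in which the tool goes at most 62.5 mm and 10.7 degrees, less where a joint would pass 70% of its speed; a pose out of reach is approached as far as the arm can. A call with a gripper value outside its range is refused whole. The fingers move at their own pace and stop on an object; the grip force is fixed at half the most. Time passes only in rows, so rows that repeat a pose let the fingers close. It gives the time, the measured TCP pose, the force and the opening at its end, in the units of the state.
- ctrl.observe(): the state, without advancing time (a new reading comes with each control period).
- ctrl.grab_frame(name): name is "scene" or "side" or "wrist"; returns a dict with "image" (384x512x3 uint8, blue, green, red), "vfov" (degrees; the focal length in pixels is half the picture's height over the tangent of half this angle, whatever the lens; pixels are square), "cx", "cy" (the principal point, pixels), "rvec" (rotation vector, rad) and "tvec" (3), from world to camera coordinates, as OpenCV has them. Camera axes: x right, y down, z forward; pixel columns grow to the right and rows downward; lengths in m; the calibration is good to about 2 mm. A picture is of the moment at which its call begins. There is no depth.
- ctrl.finish_job(): hands the job in, once; it reports no verdict.
The state is a dict: "time_s": time; "qpos": joint angles; "qvel": joint speeds; "joint_torque": joint torques, N m; "tool_pos": TCP position; "orientation": TCP orientation; "contact_force": force on the tool from outside, world axes, zero at the start; "moment": the same for the moment, N m; "gripper_width": opening from 0.0 (shut) to 1.0 (fully open).
Only numpy, scipy, OpenCV 4.12 (cv2) and the standard library are available. Lean on these libraries where they do the work, as an engineer would, in place of code of your own. Each camera call takes 0.05 s, during which the arm holds its last target.

TASK

Line up the three loose aluminium housings on the cream fixture as one closed row: all flush against the black fence, touching one another, the first against the red sprung stop. Then press the row lengthwise into that stop with a steady 8 newtons or so, pushing only on the housings (the yellow pointer then stands over the green strip), never driving the stop to the end of its travel, and finish while still holding that push so that a colleague can screw the strip on. Leave the other things on the bench where they are.

Things in the scene. Friction and masses are not known exactly. Their poses are not given: they have to be found in the camera images.
- fixture: assembly fixture, fixed to the bench: cream plate, x -90 to 90 mm, y -170 to 190 mm, 15 mm thick, upper face 15 mm above the bench; origin on the bench, z up. Black fence (20 mm thick, 20 mm high above the plate) along y from -135 to 190 mm on the +x (far) side, inner face at x = 60 mm; sprung stop at the +y end, its black spring housing y 150 to 186 mm, 32 mm high
- fence (a point): point on the inner (-x) face of the black fence at plate level, fixture (60, 0, 15) mm; axes as the fixture's. A housing flush against the fence has its origin 22 mm from it in -x; in a closed row the origins lie 22, 66 and 110 mm from the pad's face in -y
- pad_face (a point): red pad of the sprung stop: 38 mm (x) x 12 mm (y), top 27.5 mm above the plate; slides only along the fixture's +y. This point: on its pressing face (-y side) at plate level, mid-width, 23 mm from the fence's face; at rest at fixture y = 100 mm. Its yellow pointer sticks out towards -x, level with the pressing face; pushed in 8 to 24 mm, it is over the green strip on the plate
- plunger (a joint): how far the red pad is pushed in along the fixture's +y, in m: 0 at rest, 0.036 the end of its travel; spring of 500 N/m with no preload, so 0.016 is 8 N. The push at the robot is some 1 to 4 N more than at the pad, as the housings rub on the plate
- housing_a: a small open-topped machined aluminium housing with a green circuit board inside, 44 x 44 mm and 28 mm high, about 0.11 kg, loose on the fixture's base plate; origin: centre of its underside; x and y along its sides, z up. The three are alike
- housing_b: a small open-topped machined aluminium housing with a green circuit board inside, 44 x 44 mm and 28 mm high, about 0.11 kg, loose on the fixture's base plate; origin: centre of its underside; x and y along its sides, z up. The three are alike
- housing_c: a small open-topped machined aluminium housing with a green circuit board inside, 44 x 44 mm and 28 mm high, about 0.11 kg, loose on the fixture's base plate; origin: centre of its underside; x and y along its sides, z up. The three are alike
- screw_cup: bystander: steel cup, 44 mm wide at the rim, 30 mm high, standing on the fixture's plate near its front corner at the stop's end; origin: centre of its underside
- driver: bystander: red-handled screwdriver 170 mm long, lying on the bench along the fixture's near (-x) edge; origin under it, its x along the tool towards the tip
- strip: bystander: flat steel strip with holes, 150 mm (its y) x 16 x 5 mm, the part to be screwed on later, lying on the bench beyond the fence; origin: centre of its underside
- spool: bystander: blue spool, 60 mm across, 44 mm high, standing on the bench to the left; origin: centre of its underside
- flux: bystander: white bottle with red cap, 40 mm across, 85 mm high, on the bench to the left; origin: centre of its underside
- pliers: bystander: pliers with orange handles, about 140 mm long and 12 mm high, lying on the bench to the right; origin under the pivot
Mind the look-alikes: they are no part of the job. What is shaped like the housing_a but orange is not meant.

How it is judged:
By the outcome, as a careful person would: the job done as asked, in the order asked, and still so for the second after the job is handed in, while the arm keeps its last pose, push and grip.
It also fails if it takes over 61 s, if anything falls off the work surface, if the arm or the gripper's body presses on something with over 40 N, if the wrist force passes 120 N, or if a joint passes its speed limit or range.

## Working session

There is one attempt and no reset: what is moved stays moved. The work goes in short steps, Python scripts to look and compute and a tool call to move; the robot and the scene stay as the last step left them, time stands still between calls to the robot, and variables do not carry over. Pictures are saved under pics/ and viewed, and the job is handed in when it is done.

Besides the shell and the picture viewer there is one more tool, called after "Emit:" as name(argument=value, ...) on one line, values as JSON. servo_tool: Moves the arm, as the interface text tells. Its arguments: {"type":"object","properties":{"commands":{"type":"array"}},"required":["commands"]}

```bash
ls; mkdir -p pics
cat > h.py <<'E'
import numpy as np, cv2
from rig import ctrl
def K(f):
    h=f["image"].shape[0]; fl=h/2/np.tan(np.radians(f["vfov"])/2)
    return np.array([[fl,0,f["cx"]],[0,fl,f["cy"]],[0,0,1]])
def ray(f,u,v,z):
    R,_=cv2.Rodrigues(np.array(f["rvec"],float)); t=np.array(f["tvec"],float).ravel()
    c=-R.T@t; d=R.T@np.linalg.inv(K(f))@[u,v,1]; return c+d*(z-c[2])/d[2]
def proj(f,p):
    return cv2.projectPoints(np.array(p,float).reshape(-1,3),np.array(f["rvec"],float),np.array(f["tvec"],float),K(f),None)[0].reshape(-1,2)
def snap(n,tag):
    f=ctrl.grab_frame(n); cv2.imwrite(f"pics/{tag}.png",f["image"]); np.save(f"pics/{tag}.npy",f,allow_pickle=True); return f
def load(tag): return np.load(f"pics/{tag}.npy",allow_pickle=True).item()
def crop(tag,x0,y0,w,h,s):
    im=cv2.imread(f"pics/{tag}.png")[y0:y0+h,x0:x0+w]; cv2.imwrite(f"pics/{tag}_c{x0}_{y0}.png",cv2.resize(im,None,fx=s,fy=s,interpolation=cv2.INTER_CUBIC))
E
python3 - <<'E'
from h import *
print(ctrl.observe())
for n in ["scene","side","wrist"]:
    f=snap(n,n+"0"); print(n,f["vfov"],f["cx"],f["cy"],{k:v for k,v in f.items() if k not in("image",)})
E
```

```text
pics
{'time_s': 0.0, 'qpos': array([-6.97687143e+01,  5.26217855e+00,  7.05799581e+01,  1.16820323e-03,
        1.04268152e+02, -3.24897852e+00]), 'qvel': array([-0.07377012,  0.11777683,  0.00014972,  0.00687193,  0.05495614,
       -0.00838395]), 'joint_torque': array([-2.24262840e-03, -4.46460378e+01, -4.06445682e+01,  6.94398070e-02,
        2.93813855e-02, -1.06736688e-04]), 'tool_pos': array([ 0.23895621, -0.55003136,  0.21813556]), 'orientation': array([-1.79889953e+02, -7.38149170e-03,  2.34805439e+01]), 'contact_force': array([-0.25240728, -0.71686366,  1.02005121]), 'moment': array([-0.02199845, -0.04806733, -0.01447076]), 'gripper_width': 0.9992853880224355}
scene 51.905369775368385 257.59567680947 195.63663108435952 {'vfov': 51.905369775368385, 'cx': 257.59567680947, 'cy': 195.63663108435952, 'rvec': array([ 0.97924886,  2.51138068, -0.98383847]), 'tvec': array([ 0.42382378, -0.25007306,  1.30161032])}
side 44.657625053404225 253.6775401428692 184.24975137723732 {'vfov': 44.657625053404225, 'cx': 253.6775401428692, 'cy': 184.24975137723732, 'rvec': array([ 0.98784876, -2.40989424,  1.11023075]), 'tvec': array([0.42657705, 0.31891345, 0.873478  ])}
wrist 58.61623305978551 259.9141344678712 197.5321397889646 {'vfov': 58.61623305978551, 'cx': 259.9141344678712, 'cy': 197.5321397889646, 'rvec': array([-2.42686497,  1.58995396,  0.22625351]), 'tvec': array([-0.59963051, -0.03511967,  0.39000446])}
```

View pics/scene0.png

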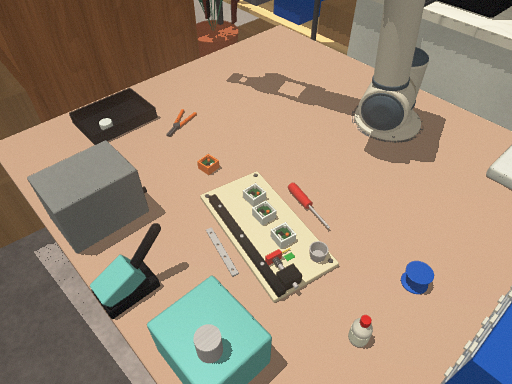

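View pics/side0.png

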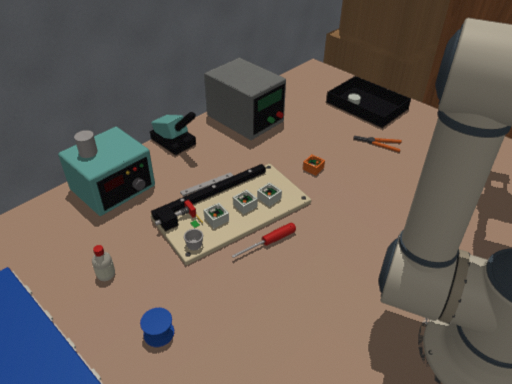

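View pics/wrist0.png

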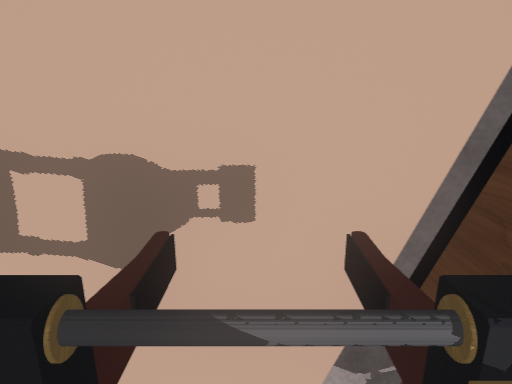

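The scene picture shows the fixture around (270,235). The three grey housings are at about (255,193), (264,212) and (283,235), and the orange look-alike is off the plate at (208,163). The cup is at (318,251). Next I enlarge this area.

Run:
```python
from h import *
crop("scene0",190,160,160,140,5)
crop("side0",140,150,180,110,4.4)
```

```text
(no output)
```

View pics/scene0_c190_160.png

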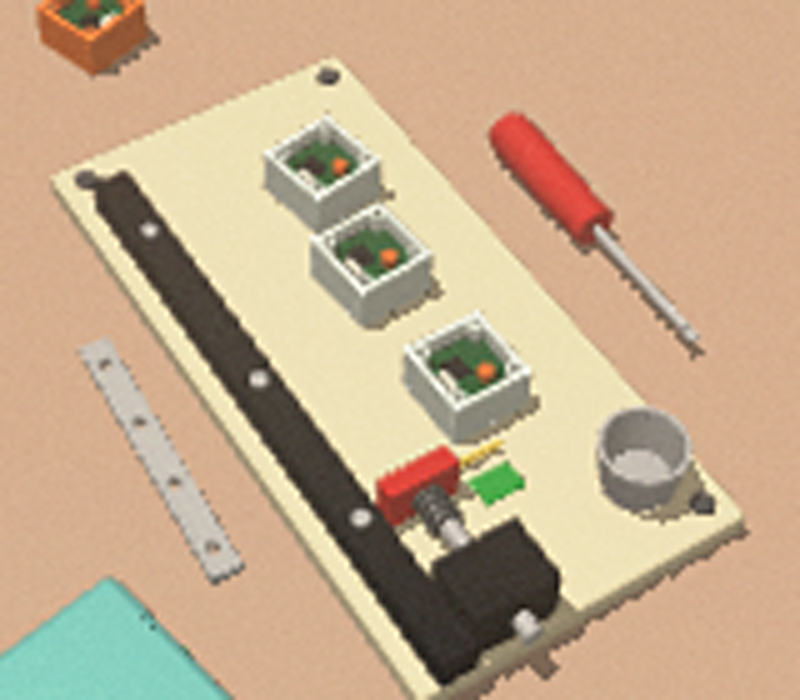

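View pics/side0_c140_150.png

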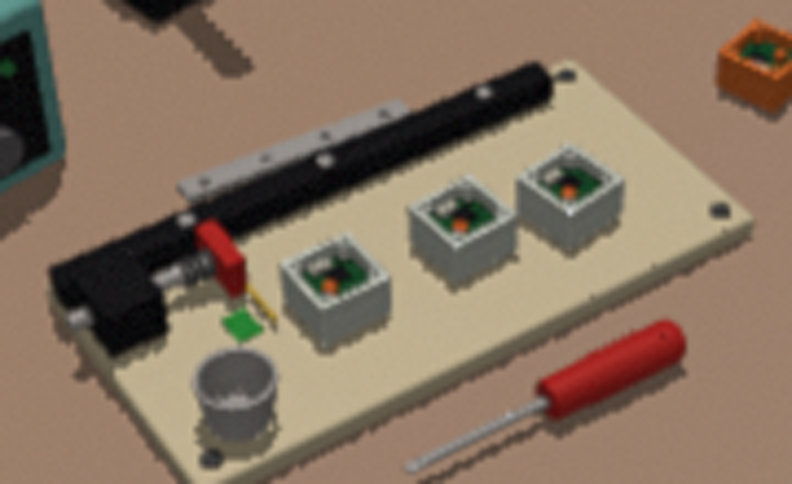

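```bash
cat > fit0.py <<'E'
from h import *
from scipy.optimize import least_squares
S=load("scene0"); D=load("side0")
ms=lambda p:(190+(p[0]+.5)/5-.5,160+(p[1]+.5)/5-.5)
md=lambda p:(140+(p[0]+.5)/4.4-.5,150+(p[1]+.5)/4.4-.5)
def tf(p,pts,z):
    c,s=np.cos(p[2]),np.sin(p[2]); pts=np.array(pts)
    return np.c_[p[0]+c*pts[:,0]-s*pts[:,1],p[1]+s*pts[:,0]+c*pts[:,1],np.full(len(pts),z)]
def fit(loc,sp,dp,ld,z,x0):
    r=lambda p:np.r_[(proj(S,tf(p,loc,z))-[ms(q) for q in sp]).ravel(),(proj(D,tf(p,ld,z))-[md(q) for q in dp]).ravel()]
    o=least_squares(r,x0); return o.x,np.abs(o.fun).max(),o.fun.reshape(-1,2).round(1).tolist()
sp=[(52,180),(338,58),(742,520),(418,697)]
P0=np.array([ray(S,*ms(q),.015) for q in sp]); print("scene corners",P0.round(4).tolist())
dp=[(575,62),(752,218),(190,484)]
print("side corners",[ray(D,*md(q),.015).round(4).tolist() for q in dp])
loc=[(.09,-.17),(-.09,-.17),(-.09,.19),(.09,.19)]
c=P0.mean(0); e=P0[2]-P0[1]; a=np.arctan2(e[1],e[0])-np.pi/2
F,m,_=fit(loc,sp,dp,[loc[0],loc[1],loc[2]],.015,[c[0],c[1],a]); print("fixture",F.round(4),np.degrees(F[2]),m,_)
hs=[[(265,158),(325,118),(380,165),(322,202)],[(312,245),(375,207),(434,257),(375,297)],[(405,358),(475,315),(531,375),(465,413)]]
hd=[[(517,180),(570,147),(624,187),(572,220)],[(410,212),(468,180),(517,222),(462,260)],[(283,268),(347,235),(391,280),(327,318)]]
q=.022
# side order: left,top,right,bottom ; local: scene left=+x-y? resolve by sorted
L=[(q,-q),(-q,-q),(-q,q),(q,q)]
Ld=[(q,q),(q,-q),(-q,-q),(-q,q)]
for i in range(3):
    p,m,_=fit(L,hs[i],hd[i],Ld,.043,[c[0],c[1],F[2]])
    d=p[:2]-F[:2]; C,s=np.cos(F[2]),np.sin(F[2])
    print("H",i,p.round(4),"in fixture mm",(1e3*np.array([C*d[0]+s*d[1],-s*d[0]+C*d[1]])).round(1),"yaw",np.degrees(p[2]-F[2]).round(1),m,_)
E
python3 fit0.py
```

```text
scene corners [[0.6665, -0.128, 0.015], [0.4912, -0.0947, 0.015], [0.5623, 0.255, 0.015], [0.7336, 0.2184, 0.015]]
side corners [[0.6605, -0.1299, 0.015], [0.4909, -0.0957, 0.015], [0.5654, 0.2542, 0.015]]
fixture [ 0.6113  0.0519 -0.2029] -11.628091124765541 1.6686915877031652 [[-0.7, -1.2], [0.2, -0.7], [0.6, 0.1], [-0.9, 1.7], [-0.6, -1.2], [0.8, 0.3], [0.4, 1.5]]
H 0 [ 0.5665 -0.0225 -0.022 ] in fixture mm [-28.9 -81.9] yaw 10.4 1.499701318713477 [[0.2, -0.6], [1.0, -0.6], [1.2, -0.9], [-0.0, 0.1], [-0.7, -0.2], [-0.4, -0.7], [0.1, -1.5], [-0.5, -0.7]]
H 1 [ 0.589   0.04   -0.0452] in fixture mm [-19.4 -16.2] yaw 9.0 1.6663921477355075 [[0.6, -0.3], [1.4, -1.1], [1.3, -1.0], [-0.4, -0.2], [-1.0, 0.0], [-0.7, -0.8], [0.3, -1.5], [-0.6, -1.7]]
H 2 [ 0.6047  0.1207 -0.1184] in fixture mm [-20.3  66. ] yaw 4.8 1.4678540170111205 [[0.1, -1.3], [0.7, -1.1], [1.2, -1.3], [-0.3, 0.0], [-1.5, -0.1], [-0.8, -0.5], [0.2, -0.7], [-0.7, -1.1]]
```

Emit:
servo_tool(commands=[0.04, 0.07, 0.02, 0, 0, -4, 1, 0.08, 0.14, 0.04, 0, 0, -8, 1, 0.11, 0.19, 0.06, 0, 0, -12, 1, 0.14, 0.24, 0.08, 0, 0, -16, 1, 0.17, 0.29, 0.08, 0, 0, -20, 1, 0.2, 0.34, 0.08, 0, 0, -24, 1, 0.23, 0.39, 0.08, 0, 0, -28, 1, 0.26, 0.44, 0.08, 0, 0, -32, 1, 0.29, 0.5, 0.08, 0, 0, -35.1, 1, 0.31, 0.55, 0.08, 0, 0, -35.1, 1, 0.333, 0.59, 0.08, 0, 0, -35.1, 1, 0.343, 0.608, 0.08, 0, 0, -35.1, 1, 0.343, 0.608, 0.08, 0, 0, -35.1, 1, 0.343, 0.608, 0.08, 0, 0, -35.1, 1])

```text
time_s: 1.9
tool_pos: [0.5816, 0.0564, 0.2986]
orientation: [-179.9, -0.0, -11.7]
contact_force: [0.3, -0.6, -0.5]
gripper_width: 0.0
```

Run:
```python
from h import *
f=snap("wrist","w1"); o=ctrl.observe(); print(o["time_s"],o["tool_pos"],o["orientation"],o["contact_force"],o["qpos"],o["gripper_width"])
R,_=cv2.Rodrigues(f["rvec"]); print(-R.T@f["tvec"])
```

```text
1.95 [0.58161516 0.0561683  0.29882915] [-1.79937352e+02 -3.73624089e-02 -1.17436640e+01] [-0.59196169 -0.31168882 -0.09922281] [2.14900118e+00 4.56393553e+00 6.30655738e+01 5.60435400e-02
 1.12319169e+02 1.03913951e+02] 0.0073624136301865374
[0.65426576 0.03997199 0.46345092]
```

View pics/w1.png

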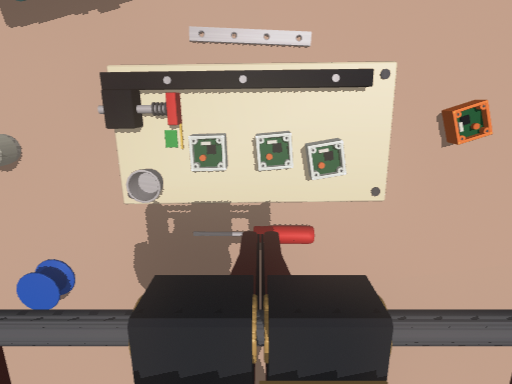

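The wrist picture shows the whole fixture from above. The fence is along v≈78, the pad is at (173,108), and the housings are at (208,153), (274,151) and (327,160). I enlarge it to measure.

Run:
```python
from h import *
crop("w1",95,55,160,160,5); crop("w1",245,55,160,160,5)
```

```text
(no output)
```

View pics/w1_c95_55.png

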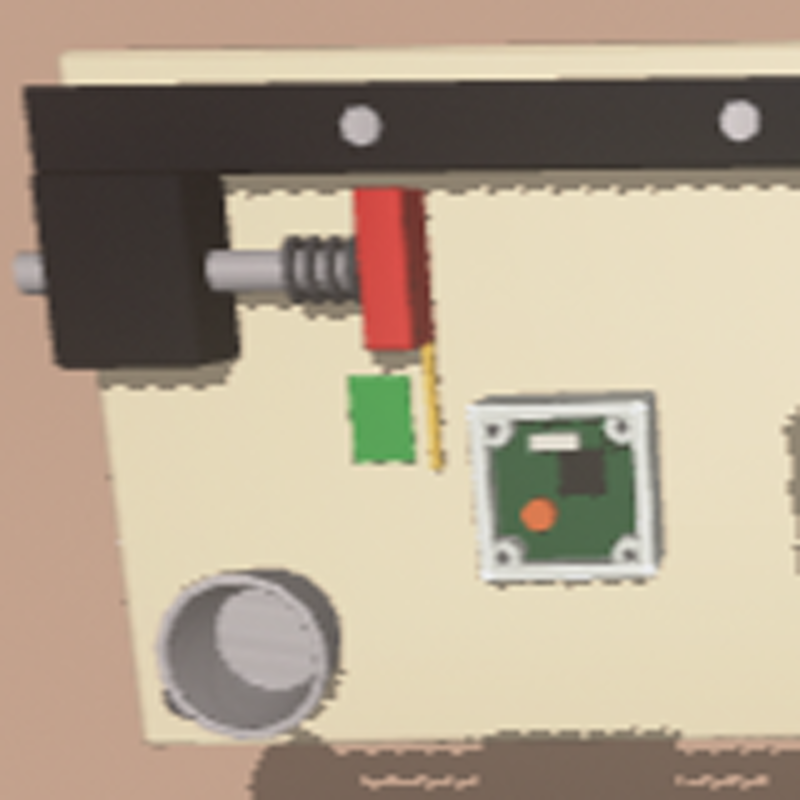

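View pics/w1_c245_55.png

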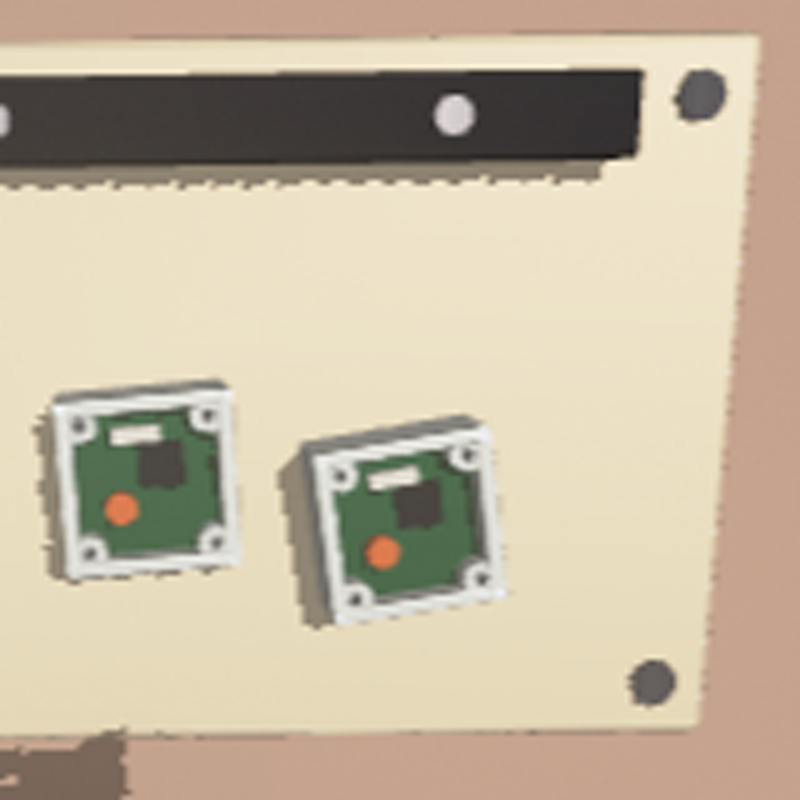

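```bash
cat > fitw.py <<'E'
from h import *
from scipy.optimize import least_squares
from fit0 import tf
def fitw(f,loc,px,z,x0):
    r=lambda p:(proj(f,tf(p,loc,z))-px).ravel()
    o=least_squares(r,x0); return o.x,o.fun.reshape(-1,2).round(1).tolist()
q=.022; LC=[(q,q),(q,-q),(-q,-q),(-q,q)]
def infix(F,p):
    d=np.array(p[:2])-F[:2]; C,s=np.cos(F[2]),np.sin(F[2]); return 1e3*np.array([C*d[0]+s*d[1],-s*d[0]+C*d[1]])
E
python3 - <<'E' | grep -v -e '^side' -e '^scene'
from fitw import *
f=load("w1")
a=lambda p:(95+(p[0]+.5)/5-.5,55+(p[1]+.5)/5-.5)
b=lambda p:(245+(p[0]+.5)/5-.5,55+(p[1]+.5)/5-.5)
F,r=fitw(f,[(.09,.19),(-.09,.19),(.09,-.17),(-.09,-.17)],[a((62,52)),a((147,743)),b((760,35)),b((700,725))],.015,[.61,.05,-.2])
print("W fixture",F.round(4),np.degrees(F[2]),r)
for m,h in [(a,[(470,403),(650,401),(657,576),(487,582)]),(b,[(55,405),(230,390),(240,568),(68,578)]),(b,[(312,453),(487,428),(505,598),(335,625)])]:
    p,r=fitw(f,LC,[m(x) for x in h],.043,[.6,.05,-.1]); print("W H",p.round(4),infix(F,p).round(1),np.degrees(p[2]-F[2]).round(1),r)
c,s=np.cos(F[2]),np.sin(F[2])
for n,(x,y) in dict(h2=(-60,66),h2e=(5,66),push=(38,-135),pushe=(38,-30)).items(): print(n,F[0]+(c*x-s*y)/1e3,F[1]+(s*x+c*y)/1e3)
print("pad",infix(F,ray(f,*a((428,345)),.015+.0275)), "fence top edge",infix(F,ray(f,*b((640,157)),.035)),infix(F,ray(f,*a((228,175)),.035)))
E
```

```text
fixture [ 0.6113  0.0519 -0.2029] -11.628091124765541 1.6686915877031652 [[-0.7, -1.2], [0.2, -0.7], [0.6, 0.1], [-0.9, 1.7], [-0.6, -1.2], [0.8, 0.3], [0.4, 1.5]]
H 0 [ 0.5665 -0.0225 -0.022 ] in fixture mm [-28.9 -81.9] yaw 10.4 1.499701318713477 [[0.2, -0.6], [1.0, -0.6], [1.2, -0.9], [-0.0, 0.1], [-0.7, -0.2], [-0.4, -0.7], [0.1, -1.5], [-0.5, -0.7]]
H 1 [ 0.589   0.04   -0.0452] in fixture mm [-19.4 -16.2] yaw 9.0 1.6663921477355075 [[0.6, -0.3], [1.4, -1.1], [1.3, -1.0], [-0.4, -0.2], [-1.0, 0.0], [-0.7, -0.8], [0.3, -1.5], [-0.6, -1.7]]
H 2 [ 0.6047  0.1207 -0.1184] in fixture mm [-20.3  66. ] yaw 4.8 1.4678540170111205 [[0.1, -1.3], [0.7, -1.1], [1.2, -1.3], [-0.3, 0.0], [-1.5, -0.1], [-0.8, -0.5], [0.2, -0.7], [-0.7, -1.1]]
W fixture [ 0.6091  0.049  -0.1912] -10.953714856408366 [[-2.1, -0.6], [-1.1, 1.3], [2.1, -1.2], [1.0, 1.8]]
W H [ 0.6054  0.1162 -0.1793] [-16.4  65.3] 0.7 [[-0.1, 0.2], [0.1, -0.3], [0.5, 0.3], [-0.6, -0.1]]
W H [ 0.5901  0.0357 -0.1291] [-16.1 -16.6] 3.6 [[-0.6, -0.4], [0.6, -0.1], [0.4, -0.0], [-0.4, 0.5]]
W H [ 0.5671 -0.0258 -0.0423] [-27.  -81.4] 8.5 [[-0.3, 0.1], [0.6, -0.7], [0.3, 0.2], [-0.6, 0.3]]
h2 0.5627251822469546 0.12519262690061733
h2e 0.6265409475076371 0.11284159033709533
push 0.6207465152666309 -0.090766917724342
pushe 0.6406981897153973 0.01232008769676065
pad [19.42123149 96.6994179 ] fence top edge [  59.92583807 -134.1910025 ] [ 59.32495186 143.20169969]
```

Emit:
servo_tool(commands=[-0.01, 0.035, -0.04, 0, 0, 0.4, 1, -0.0195, 0.071, -0.08, 0, 0, 0.4, 1, -0.0195, 0.071, -0.13, 0, 0, 0.4, 1, -0.0195, 0.071, -0.18, 0, 0, 0.4, 1, -0.0195, 0.071, -0.22, 0, 0, 0.4, 1, -0.0195, 0.071, -0.25, 0, 0, 0.4, 1, -0.0195, 0.071, -0.262, 0, 0, 0.4, 1, -0.0195, 0.071, -0.262, 0, 0, 0.4, 1])

```text
time_s: 2.95
tool_pos: [0.562, 0.1262, 0.037]
orientation: [-179.9, -0.0, -11.4]
contact_force: [-0.6, 0.6, -0.1]
gripper_width: 0.005
```

Run:
```python
from h import *
o=ctrl.observe(); print(o["time_s"],o["tool_pos"],o["orientation"],o["contact_force"])
snap("side","s2"); crop("s2",120,130,200,150,4)
snap("scene","c2"); crop("c2",190,150,160,120,5)
```

```text
2.95 [0.56197673 0.12621455 0.03698751] [-1.79948425e+02 -2.01910099e-02 -1.14191608e+01] [-0.56224402  0.61609899 -0.08136706]
```

View pics/s2_c120_130.png

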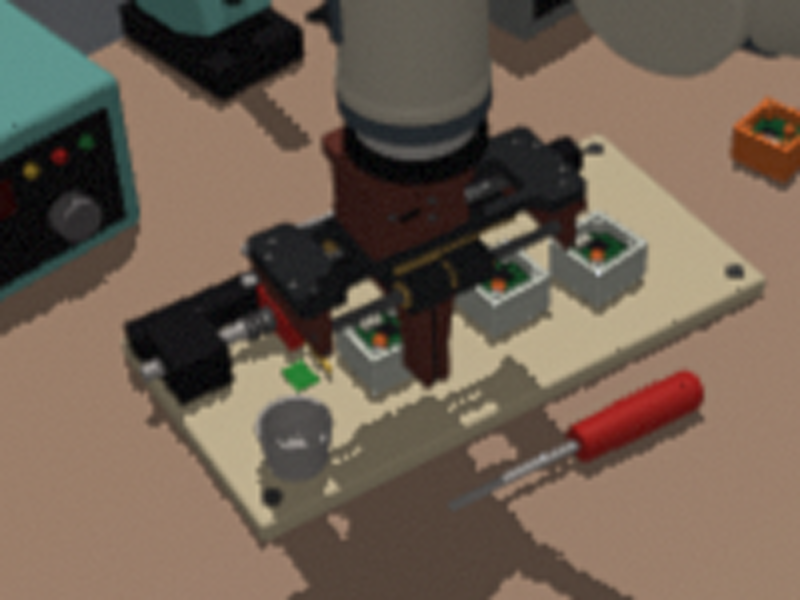

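View pics/c2_c190_150.png

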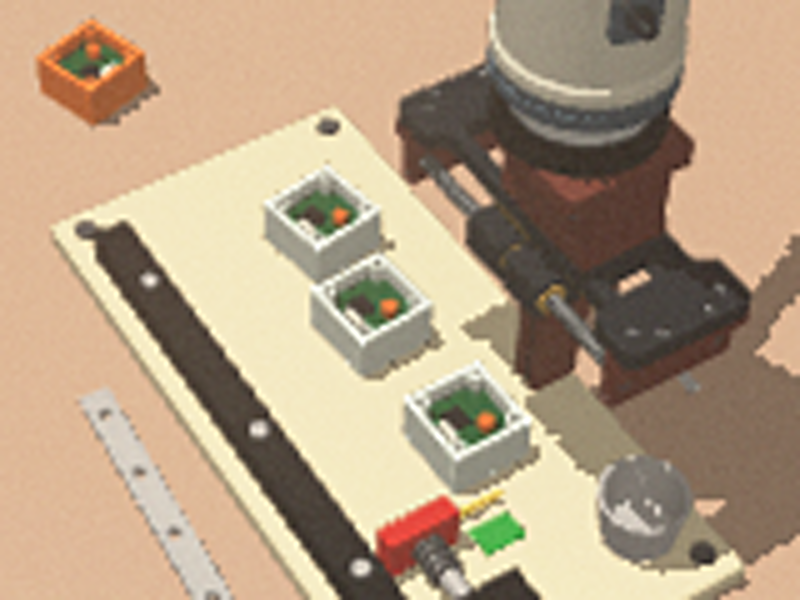

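The side crop shows the closed fingers just on the near side of the stop-end housing, and the tips clear the cup and pointer. Now I push it towards the fence.

Emit:
servo_tool(commands=[0.0098, -0.002, 0, 0, 0, 0, 1, 0.0147, -0.003, 0, 0, 0, 0, 1, 0.0196, -0.004, 0, 0, 0, 0, 1, 0.0245, -0.005, 0, 0, 0, 0, 1, 0.0294, -0.006, 0, 0, 0, 0, 1, 0.0343, -0.007, 0, 0, 0, 0, 1, 0.0392, -0.008, 0, 0, 0, 0, 1, 0.0441, -0.009, 0, 0, 0, 0, 1, 0.049, -0.0098, 0, 0, 0, 0, 1, 0.0539, -0.0108, 0, 0, 0, 0, 1, 0.0588, -0.0118, 0, 0, 0, 0, 1, 0.0627, -0.0125, 0, 0, 0, 0, 1, 0.0627, -0.0125, 0, 0, 0, 0, 1])

```text
time_s: 4.68
tool_pos: [0.6263, 0.1146, 0.0399]
orientation: [-179.8, -0.2, -11.4]
contact_force: [-1.6, 0.7, 5.1]
gripper_width: 0.01
```

Emit:
servo_tool(commands=[0.001, -0.0002, 0, 0, 0, 0, 1, 0.002, -0.0004, 0, 0, 0, 0, 1])

```text
time_s: 4.92
tool_pos: [0.6282, 0.1143, 0.0399]
orientation: [-179.8, -0.2, -11.4]
contact_force: [-2.7, 1.4, 3.4]
gripper_width: 0.007
```

Run:
```python
from h import *
o=ctrl.observe(); print(o["time_s"],o["tool_pos"],o["orientation"],o["contact_force"],o["moment"])
snap("side","s3"); crop("s3",120,130,200,150,4)
snap("scene","c3"); crop("c3",190,150,160,120,5)
```

```text
4.925 [0.62823406 0.11432826 0.03993998] [-179.84223322   -0.18370801  -11.36390645] [-2.66659317  1.40089025  3.41719902] [ 0.09489205  0.47361211 -0.00441336]
```

View pics/s3_c120_130.png

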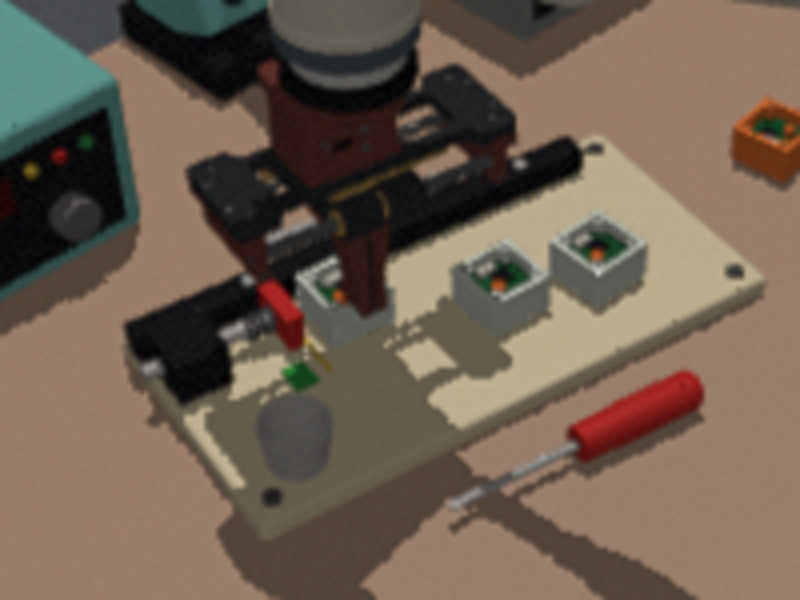

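View pics/c3_c190_150.png

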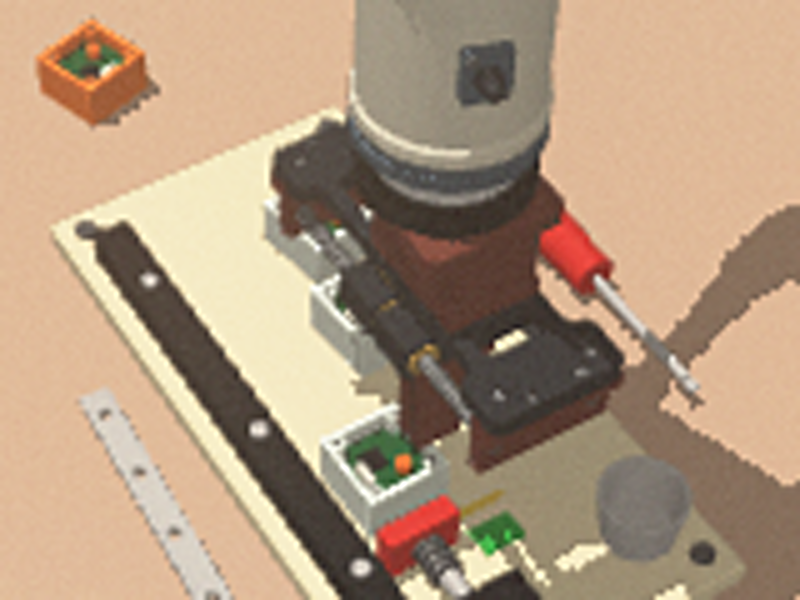

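Emit:
servo_tool(commands=[0.001, -0.0002, -0.001, 0, 0, 0, 1, 0.002, -0.0004, -0.002, 0, 0, 0, 1, 0.003, -0.0006, -0.002, 0, 0, 0, 1])

```text
time_s: 5.4
tool_pos: [0.6311, 0.1141, 0.0398]
orientation: [-179.8, -0.2, -11.4]
contact_force: [-7.2, 0.9, 11.0]
gripper_width: 0.003
```

Run:
```python
from h import *
o=ctrl.observe(); print(o["time_s"],o["tool_pos"],o["orientation"],o["contact_force"],o["moment"])
snap("side","s4"); crop("s4",175,170,80,60,10)
snap("wrist","w4"); crop("w4",130,40,220,220,3.6)
```

```text
5.4 [0.63107437 0.11412304 0.03978893] [-179.79986632   -0.19924934  -11.35194368] [-7.21239777  0.9156496  11.01312148] [0.17700063 1.21969963 0.00477902]
```

View pics/s4_c175_170.png

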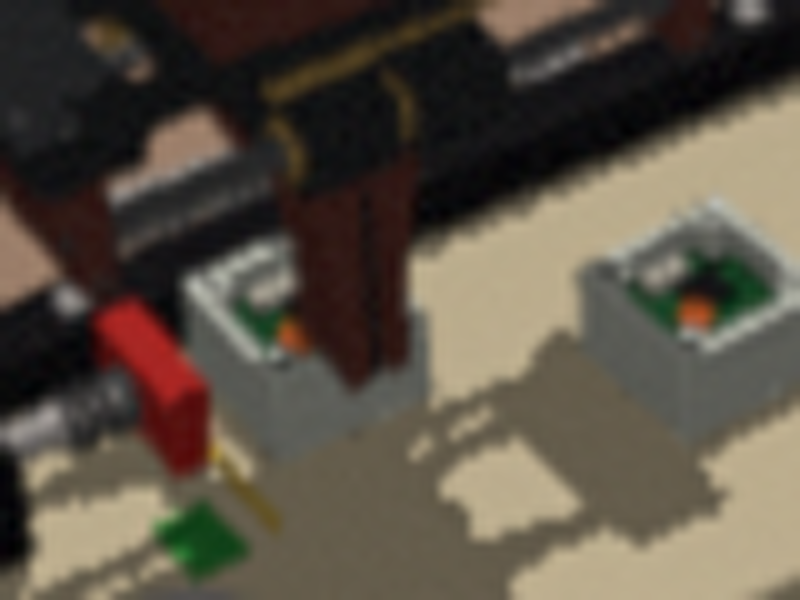

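View pics/w4.png

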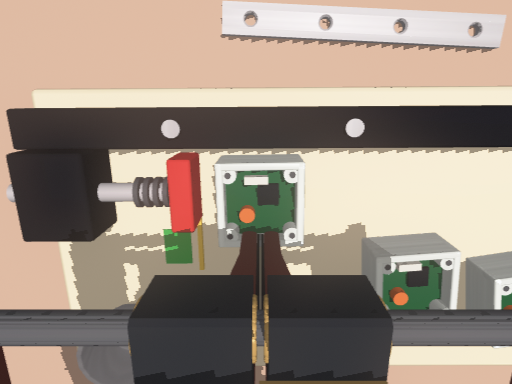

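Emit:
servo_tool(commands=[-0.003, 0.0006, 0, 0, 0, 0, 1, -0.006, 0.0012, 0, 0, 0, 0, 1, -0.006, 0.0012, 0, 0, 0, 0, 1])

```text
time_s: 5.88
tool_pos: [0.6254, 0.1152, 0.0399]
orientation: [-179.8, -0.3, -11.4]
contact_force: [0.9, -0.2, 2.8]
gripper_width: 0.007
```

Run:
```python
from h import *
o=ctrl.observe(); print(o["time_s"],o["tool_pos"],o["orientation"],o["contact_force"],o["moment"])
snap("side","s5"); crop("s5",175,170,80,60,10)
snap("wrist","w5")
```

```text
5.875 [0.62536732 0.11519755 0.03990642] [-179.79822423   -0.26223796  -11.35653675] [ 0.86296505 -0.20230165  2.76266106] [ 0.02815946 -0.13700244 -0.00962708]
```

View pics/s5_c175_170.png

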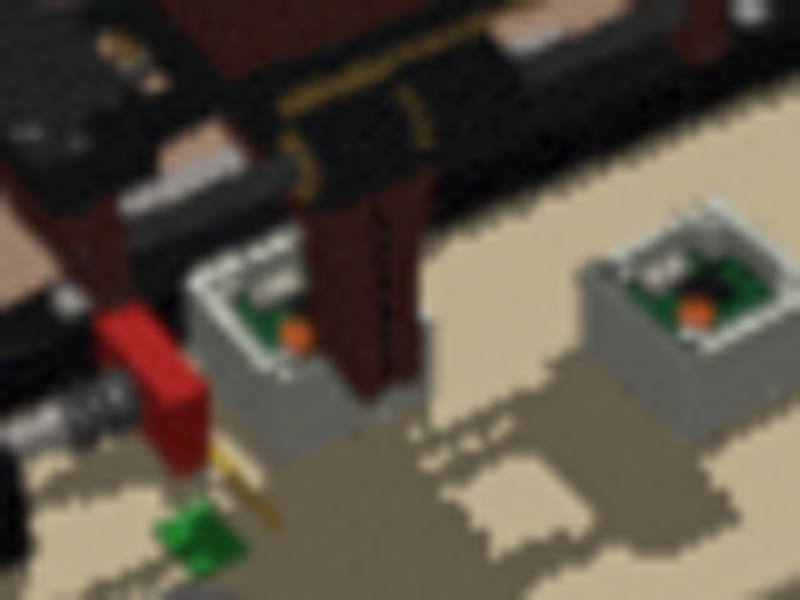

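View pics/w5.png

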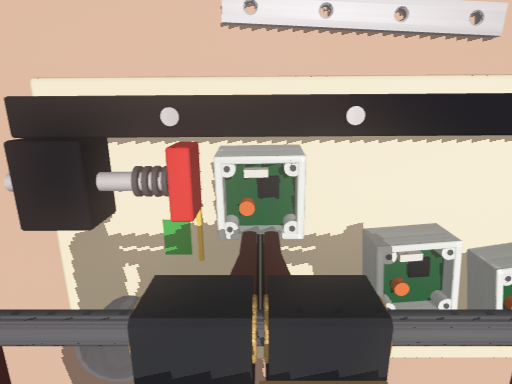

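Emit:
servo_tool(commands=[-0.02, 0.004, 0, 0, 0, 0, 1, -0.04, 0.008, 0, 0, 0, 0, 1, -0.0608, 0.0122, 0, 0, 0, 0, 1, -0.0608, 0.0122, -0.003, 0, 0, 0, 1, -0.068, -0.022, -0.003, 0, 0, 0, 1, -0.073, -0.047, -0.003, 0, 0, 0, 1, -0.0776, -0.0696, -0.003, 0, 0, 0, 1, -0.0776, -0.0696, -0.003, 0, 0, 0, 1, -0.0776, -0.0696, -0.003, 0, 0, 0, 1])

```text
time_s: 7.1
tool_pos: [0.5482, 0.0459, 0.0366]
orientation: [-179.8, -0.2, -11.4]
contact_force: [0.2, 0.8, -0.3]
gripper_width: 0.009
```

Emit:
servo_tool(commands=[0.0098, -0.002, 0.003, 0, 0, 0, 1, 0.0147, -0.003, 0.003, 0, 0, 0, 1, 0.0196, -0.004, 0.003, 0, 0, 0, 1, 0.0245, -0.005, 0.003, 0, 0, 0, 1, 0.0294, -0.006, 0.003, 0, 0, 0, 1, 0.0343, -0.007, 0.003, 0, 0, 0, 1, 0.0392, -0.008, 0.003, 0, 0, 0, 1, 0.0441, -0.009, 0.003, 0, 0, 0, 1, 0.049, -0.0098, 0.003, 0, 0, 0, 1, 0.0539, -0.0108, 0.003, 0, 0, 0, 1, 0.0588, -0.0118, 0.003, 0, 0, 0, 1, 0.0638, -0.0127, 0.003, 0, 0, 0, 1, 0.0638, -0.0127, 0.003, 0, 0, 0, 1])

```text
time_s: 8.72
tool_pos: [0.6126, 0.0332, 0.0401]
orientation: [-179.8, -0.3, -11.4]
contact_force: [-3.0, 0.5, 7.0]
gripper_width: 0.008
```

Run:
```python
from h import *
o=ctrl.observe(); print(o["time_s"],o["tool_pos"],o["orientation"],o["contact_force"],o["moment"])
snap("wrist","w6")
```

```text
8.725 [0.61260361 0.03315211 0.04012756] [-179.76220256   -0.27772882  -11.37864413] [-2.99717626  0.51103173  6.99163472] [ 0.19687123  0.57598659 -0.00458416]
```

View pics/w6.png

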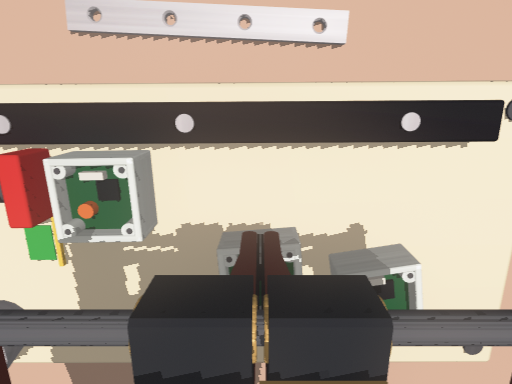

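Run:
```python
from h import *
f=load("w6"); tp=np.array([.6126,.0332,.0401])
print("tip proj",proj(f,[tp-[0,0,.017],tp]))
snap("scene","c6"); crop("c6",190,150,160,120,5)
snap("side","s6"); crop("s6",150,150,120,90,6.6)
```

```text
tip proj [[257.93246859 235.32631962]
 [257.60560103 247.58055007]]
```

View pics/c6_c190_150.png

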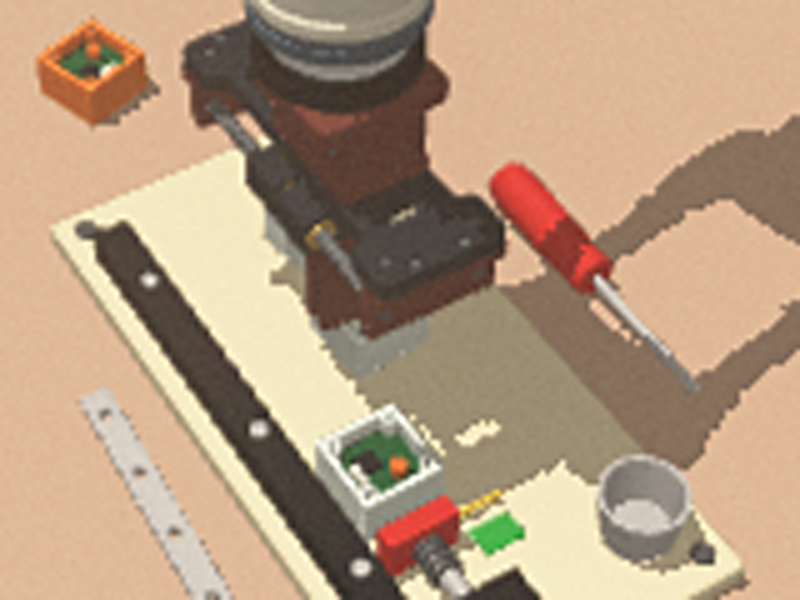

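View pics/s6_c150_150.png

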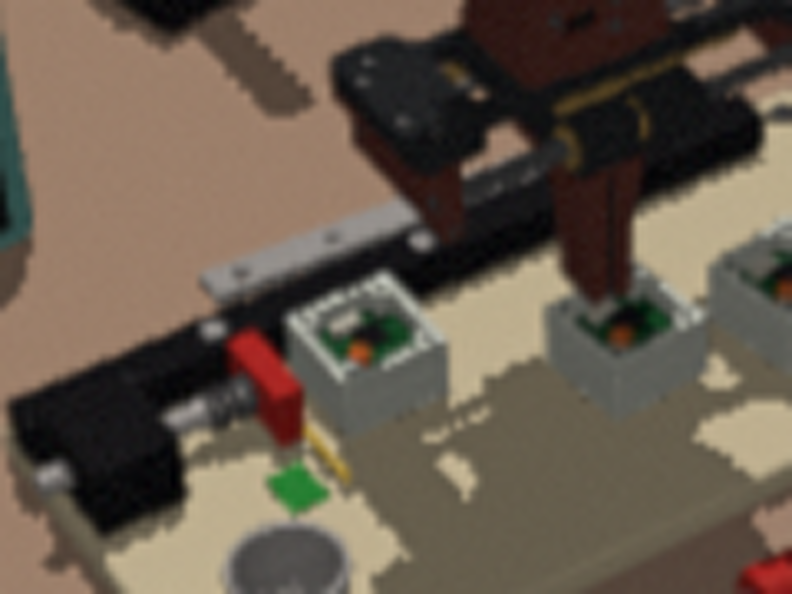

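Run:
```python
from h import *
tp=np.array([.6126,.0332,.0401]); f=load("s6")
print("side tip",proj(f,[tp-[0,0,.017],tp]), "in crop",[( (p[0]-150)*6.6,(p[1]-150)*6.6) for p in proj(f,[tp-[0,0,.017],tp])])
tp=np.array([.62537,.1152,.0399]); f=load("s5")
print("s5 tip in crop",[( (p[0]-175)*10,(p[1]-170)*10) for p in proj(f,[tp-[0,0,.017],tp])])
print(ctrl.observe()["time_s"])
```

```text
side tip [[239.92070101 198.28797797]
 [239.83783729 193.1933702 ]] in crop [(np.float64(593.4766266403876), np.float64(318.70065460310457)), (np.float64(592.9297261382383), np.float64(285.07624330319163))]
s5 tip in crop [(np.float64(368.38897512173617), np.float64(421.25008600230757)), (np.float64(364.7386048722018), np.float64(369.95067919439094))]
8.875
```

Emit:
servo_tool(commands=[0, 0, 0.02, 0, 0, 0, 1, 0, 0, 0.06, 0, 0, 0, 1, -0.03, 0.006, 0.08, 0, 0, 0, 1, -0.06, 0.012, 0.08, 0, 0, 0, 1, -0.07, 0.014, 0.08, 0, 0, 0, 1, -0.07, 0.014, 0.08, 0, 0, 0, 1])

```text
time_s: 9.62
tool_pos: [0.5426, 0.0472, 0.1205]
orientation: [-179.8, -0.3, -11.4]
contact_force: [0.4, 0.2, -0.4]
gripper_width: 0.004
```

Run:
```python
from h import *
o=ctrl.observe(); print(o["time_s"],o["tool_pos"],o["orientation"],o["contact_force"],o["moment"])
snap("wrist","w7")
snap("side","s7"); crop("s7",150,150,120,90,6.6)
```

```text
9.625 [0.54259945 0.04718524 0.12047931] [-179.7603633    -0.32644558  -11.36933619] [ 0.38499242  0.22785532 -0.37806074] [ 0.02161504  0.00391271 -0.01567868]
```

View pics/w7.png

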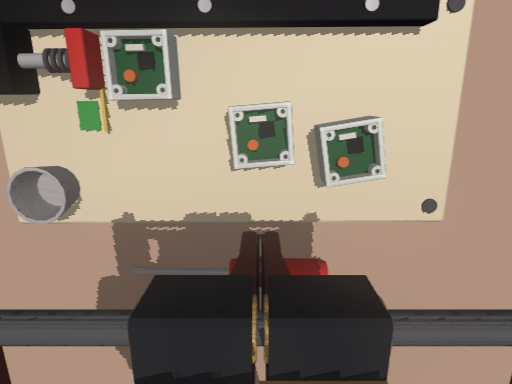

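View pics/s7_c150_150.png

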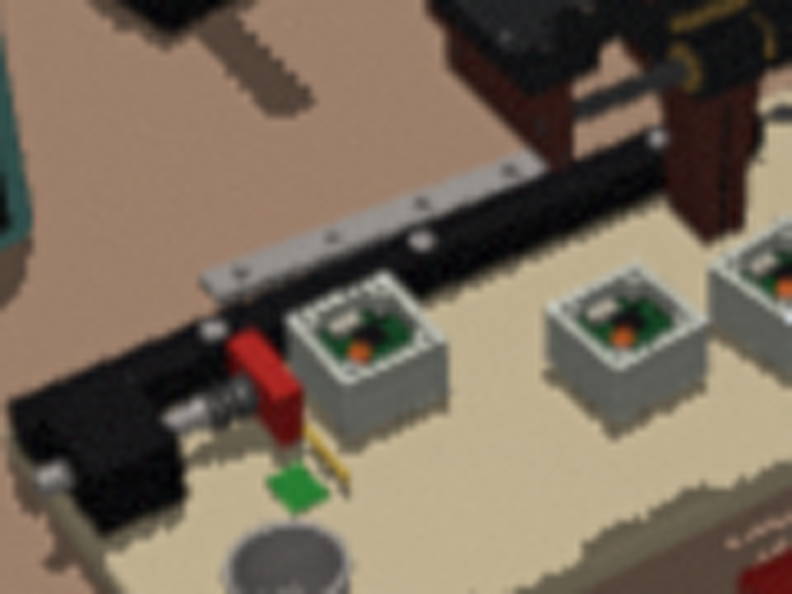

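Run:
```python
from h import *
crop("w7",0,0,260,230,3.4); crop("w7",210,80,190,120,4.2)
```

```text
(no output)
```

View pics/w7_c210_80.png

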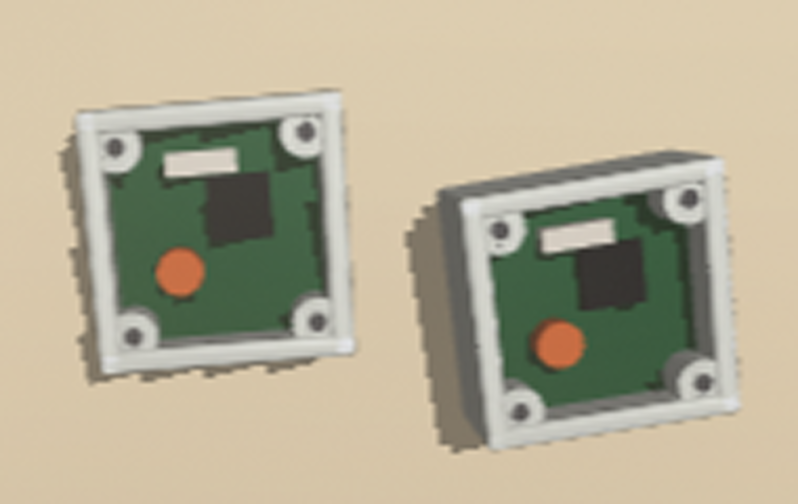

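Run:
```python
from h import *
crop("w7",60,0,160,120,5)
```

```text
(no output)
```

View pics/w7_c60_0.png

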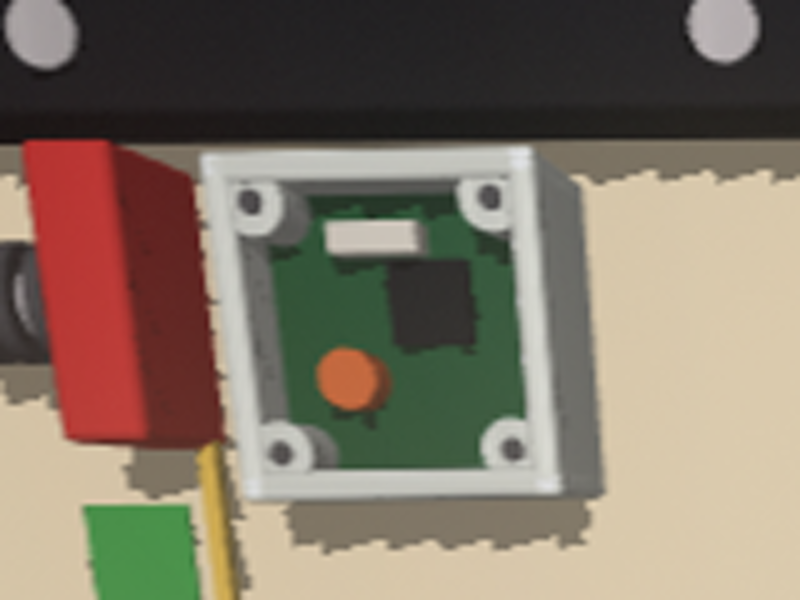

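```bash
sed -i 's/^print/#print/; s/^F,m.*/F=np.array([.610,.0505,-.1972])/' fit0.py; sed -i '/^hs=/,$d' fit0.py; sed -i 's/^print/#/' fit0.py
python3 - <<'E'
from fitw import *
f=load("w7"); F=np.array([.610,.0505,np.radians(-11.3)])
m=lambda p,x,y,s:(x+(p[0]+.5)/s-.5,y+(p[1]+.5)/s-.5)
for n,x,y,s,h in [("H1",210,80,4.2,[(78,113),(340,92),(355,353),(103,375)]),("H0",210,80,4.2,[(462,200),(722,158),(738,408),(490,450)]),("H2",60,0,5,[(202,153),(530,148),(560,492),(248,497)])]:
    p,r=fitw(f,LC,[m(q,x,y,s) for q in h],.043,[.6,.05,-.1]); print(n,p.round(4),infix(F,p).round(1),np.degrees(p[2]).round(1),r)
for q in [(240,138),(640,138)]: print("fence edge",infix(F,ray(f,*m(q,60,0,5),.035)), ray(f,*m(q,60,0,5),.035))
E
```

```text
scene corners [[0.6665, -0.128, 0.015], [0.4912, -0.0947, 0.015], [0.5623, 0.255, 0.015], [0.7336, 0.2184, 0.015]]
H1 [ 0.5915  0.0352 -0.1171] [-15.1 -18.6] -6.7 [[-1.0, -0.3], [0.8, -0.6], [0.6, 0.8], [-0.4, 0.3]]
H0 [ 0.5672 -0.0261 -0.0345] [-27.  -83.5] -2.0 [[-0.9, -0.4], [0.6, -1.0], [0.9, 1.1], [-0.6, 0.6]]
H2 [ 0.6536  0.1078 -0.1804] [31.5 64.7] -10.3 [[-1.0, -0.6], [1.0, -1.0], [0.9, 0.9], [-0.9, 1.0]]
fence edge [56.07554426 84.59335975] [0.68156424 0.1224657  0.035     ]
fence edge [56.00172561 31.00768235] [0.67099195 0.06993327 0.035     ]
```

Emit:
servo_tool(commands=[0, 0, -0.04, 0, 0, 0, 1, 0, 0, -0.075, 0, 0, 0, 1, 0, 0, -0.085, 0, 0, 0, 1, 0.0147, -0.003, -0.085, 0, 0, 0, 1, 0.0147, -0.003, -0.085, 0, 0, 0, 1])

```text
time_s: 10.35
tool_pos: [0.5589, 0.0437, 0.0358]
orientation: [-179.8, -0.3, -11.4]
contact_force: [-0.8, 0.2, -0.2]
gripper_width: 0.009
```

Emit:
servo_tool(commands=[0.005, -0.001, 0, 0, 0, 0, 1, 0.0098, -0.002, 0, 0, 0, 0, 1])

```text
time_s: 10.6
tool_pos: [0.5691, 0.0417, 0.0364]
orientation: [-179.7, -0.4, -11.4]
contact_force: [0.2, 0.7, 1.5]
gripper_width: 0.007
```

Emit:
servo_tool(commands=[0.005, -0.001, 0, 0, 0, 0, 1])

```text
time_s: 10.72
tool_pos: [0.5744, 0.0407, 0.0366]
orientation: [-179.7, -0.4, -11.4]
contact_force: [-0.7, -0.1, -0.6]
gripper_width: 0.006
```

Run:
```python
from h import *
o=ctrl.observe(); print(o["time_s"],o["tool_pos"],o["orientation"],o["contact_force"],o["moment"])
snap("wrist","w8"); crop("w8",150,60,220,190,3.6)
snap("side","s8"); crop("s8",190,160,90,67,8.8)
```

```text
10.725 [0.57439605 0.04072323 0.03664977] [-179.74593137   -0.3894793   -11.40710044] [-0.70806285 -0.13679843 -0.60741353] [0.05334632 0.11415892 0.06893852]
```

View pics/w8_c150_60.png

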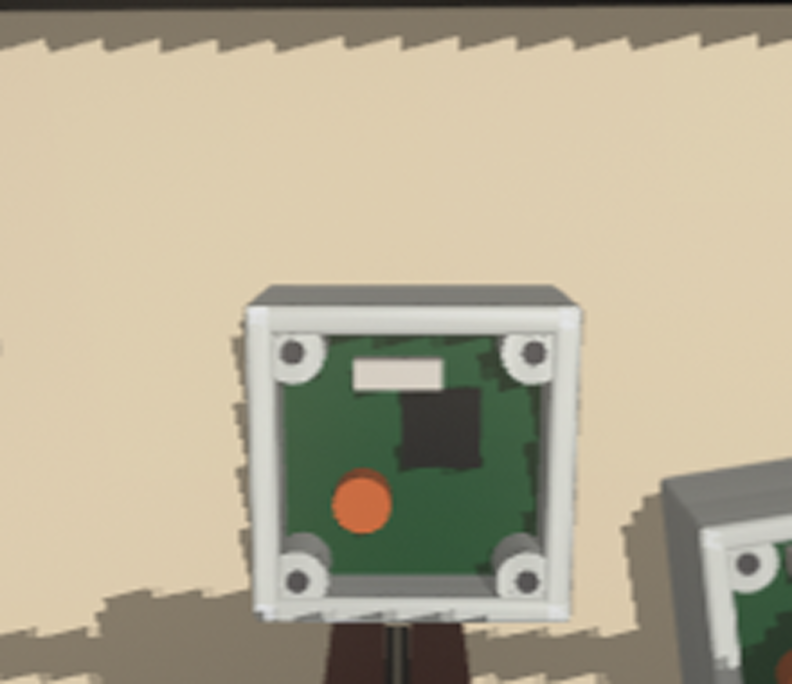

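View pics/s8_c190_160.png

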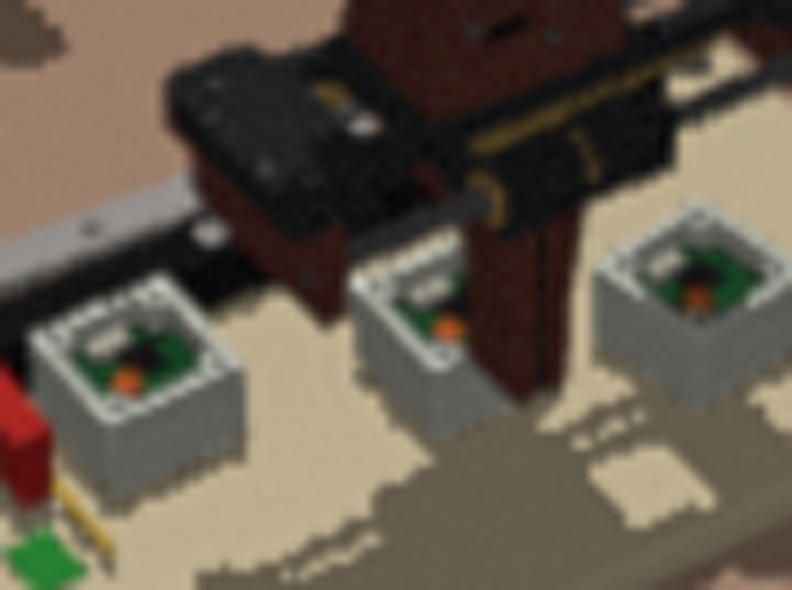

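Emit:
servo_tool(commands=[0.003, -0.0006, 0, 0, 0, 0, 1, 0.006, -0.0012, 0, 0, 0, 0, 1, 0.009, -0.0018, 0, 0, 0, 0, 1, 0.012, -0.0024, 0, 0, 0, 0, 1, 0.015, -0.003, 0, 0, 0, 0, 1])

```text
time_s: 11.45
tool_pos: [0.5899, 0.0375, 0.0366]
orientation: [-179.7, -0.4, -11.4]
contact_force: [-0.1, -0.1, 0.0]
gripper_width: 0.008
```

Run:
```python
from h import *
snap("wrist","w9"); crop("w9",150,60,220,190,3.6)
```

```text
(no output)
```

View pics/w9_c150_60.png

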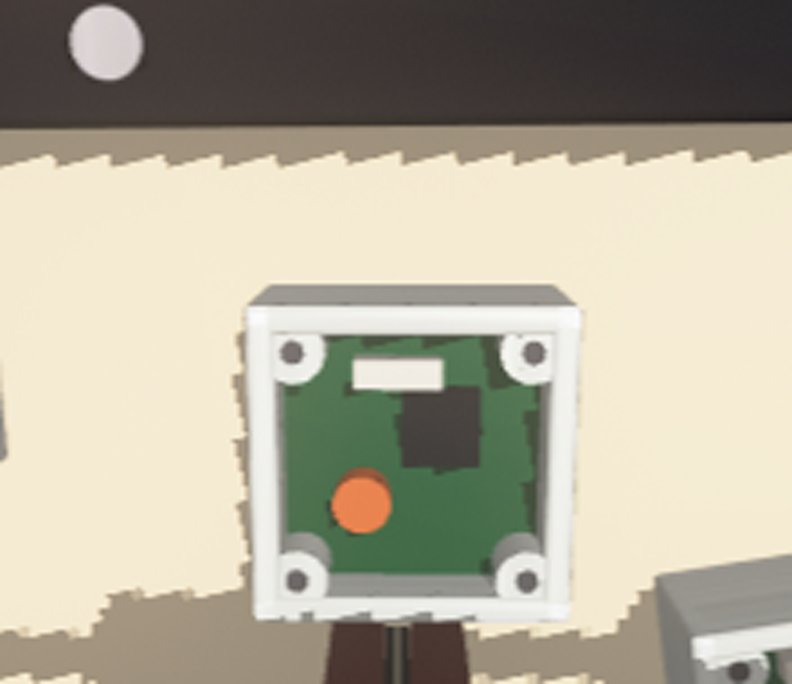

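Emit:
servo_tool(commands=[0.003, -0.0006, 0, 0, 0, 0, 1, 0.006, -0.0012, 0, 0, 0, 0, 1, 0.009, -0.0018, 0, 0, 0, 0, 1, 0.012, -0.0024, 0, 0, 0, 0, 1, 0.015, -0.003, 0, 0, 0, 0, 1, 0.0165, -0.0033, 0, 0, 0, 0, 1])

```text
time_s: 12.25
tool_pos: [0.6069, 0.0341, 0.0366]
orientation: [-179.7, -0.4, -11.4]
contact_force: [-1.3, 0.9, 0.3]
gripper_width: 0.007
```

Emit:
servo_tool(commands=[0.0015, -0.0003, 0, 0, 0, 0, 1, 0.0025, -0.0005, 0, 0, 0, 0, 1])

```text
time_s: 12.5
tool_pos: [0.6095, 0.0336, 0.0367]
orientation: [-179.7, -0.4, -11.4]
contact_force: [-0.5, -0.0, -0.2]
gripper_width: 0.004
```

Run:
```python
from h import *
snap("wrist","w10"); crop("w10",150,60,220,190,3.6)
```

```text
(no output)
```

View pics/w10_c150_60.png

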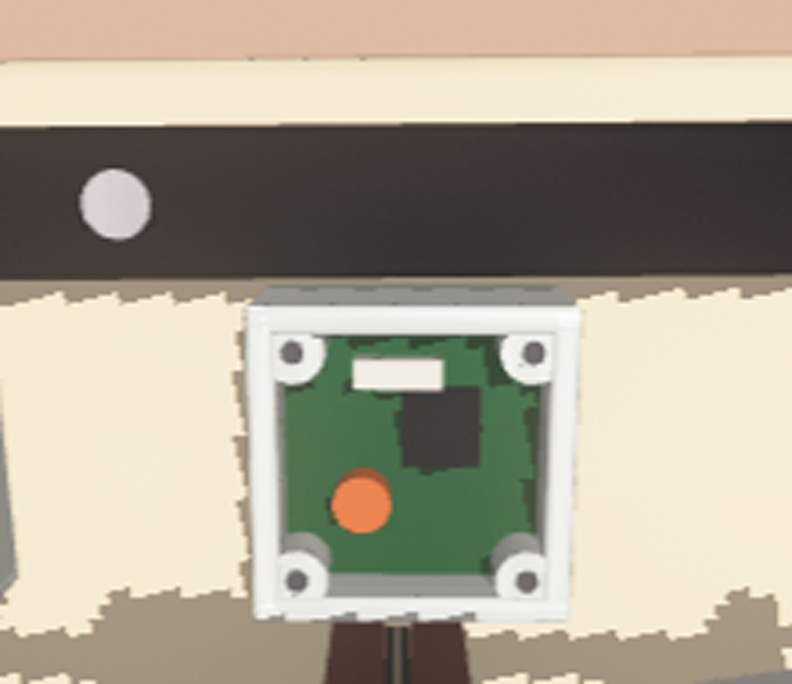

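Emit:
servo_tool(commands=[0.001, -0.0002, 0, 0, 0, 0, 1, 0.002, -0.0004, 0, 0, 0, 0, 1, 0.003, -0.0006, 0, 0, 0, 0, 1])

```text
time_s: 12.92
tool_pos: [0.6121, 0.033, 0.0366]
orientation: [-179.8, -0.4, -11.4]
contact_force: [-5.3, -0.3, 2.2]
gripper_width: 0.006
```

Emit:
servo_tool(commands=[0.001, -0.0002, 0, 0, 0, 0, 1, 0.001, -0.0002, 0, 0, 0, 0, 1])

```text
time_s: 13.18
tool_pos: [0.6121, 0.0329, 0.0366]
orientation: [-179.8, -0.2, -11.4]
contact_force: [-6.2, 0.7, 2.3]
gripper_width: 0.009
```

Emit:
servo_tool(commands=[-0.02, 0.004, 0, 0, 0, 0, 1, -0.045, 0.009, 0, 0, 0, 0, 1, -0.0721, 0.0144, 0, 0, 0, 0, 1, -0.079, -0.018, 0, 0, 0, 0, 1, -0.0851, -0.0505, 0, 0, 0, 0, 1, -0.0851, -0.0505, 0, 0, 0, 0, 1, -0.0802, -0.0515, 0, 0, 0, 0, 1, -0.0753, -0.0525, 0, 0, 0, 0, 1, -0.0704, -0.0535, 0, 0, 0, 0, 1, -0.0674, -0.0541, 0, 0, 0, 0, 1, -0.0645, -0.0547, 0, 0, 0, 0, 1, -0.0616, -0.0553, 0, 0, 0, 0, 1])

```text
time_s: 14.68
tool_pos: [0.5507, -0.0224, 0.0365]
orientation: [-179.8, -0.2, -11.4]
contact_force: [-0.9, 0.8, 0.6]
gripper_width: 0.005
```

Run:
```python
from h import *
snap("wrist","w11")
```

```text
(no output)
```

View pics/w11.png

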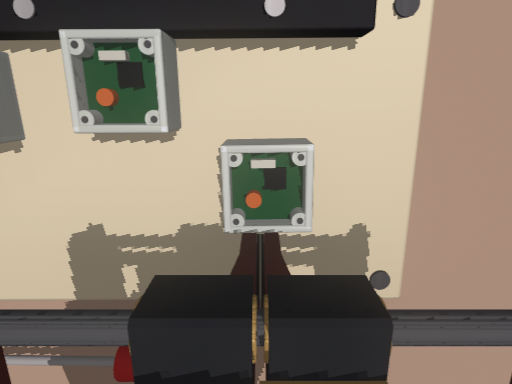

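Emit:
servo_tool(commands=[0.0039, -0.0008, 0, 0, 0, 0, 1, 0.0078, -0.0016, 0, 0, 0, 0, 1, 0.0118, -0.0024, 0, 0, 0, 0, 1, 0.0157, -0.0031, 0, 0, 0, 0, 1, 0.0196, -0.0039, 0, 0, 0, 0, 1, 0.0235, -0.0047, 0, 0, 0, 0, 1, 0.0275, -0.0055, 0, 0, 0, 0, 1, 0.0314, -0.0063, 0, 0, 0, 0, 1, 0.0353, -0.0071, 0, 0, 0, 0, 1, 0.0392, -0.0078, 0, 0, 0, 0, 1, 0.0431, -0.0086, 0, 0, 0, 0, 1, 0.0456, -0.0091, 0, 0, 0, 0, 1])

```text
time_s: 16.23
tool_pos: [0.5968, -0.0317, 0.0365]
orientation: [-179.8, -0.2, -11.4]
contact_force: [-1.7, 0.2, 0.4]
gripper_width: 0.004
```

Emit:
servo_tool(commands=[0.001, -0.0002, 0, 0, 0, 0, 1, 0.002, -0.0004, 0, 0, 0, 0, 1, 0.003, -0.0006, 0, 0, 0, 0, 1])

```text
time_s: 16.6
tool_pos: [0.5993, -0.0322, 0.0365]
orientation: [-179.8, -0.2, -11.4]
contact_force: [-4.5, -0.3, 2.0]
gripper_width: 0.005
```

Emit:
servo_tool(commands=[0.001, -0.0002, 0, 0, 0, 0, 1, 0.0012, -0.0002, 0, 0, 0, 0, 1])

```text
time_s: 16.85
tool_pos: [0.5994, -0.0324, 0.0365]
orientation: [-179.8, -0.0, -11.4]
contact_force: [-6.7, 0.8, 3.4]
gripper_width: 0.005
```

Run:
```python
from h import *
snap("wrist","w12")
```

```text
(no output)
```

View pics/w12.png

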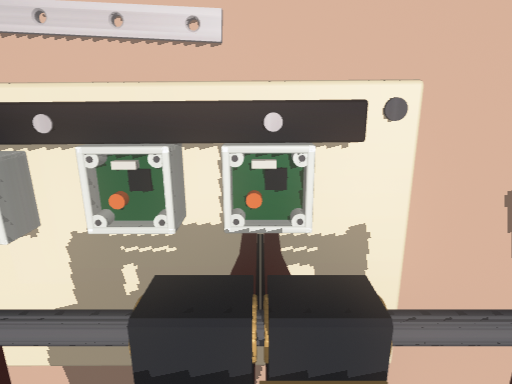

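Emit:
servo_tool(commands=[-0.015, 0.003, 0, 0, 0, 0, 1, -0.0304, 0.0061, 0, 0, 0, 0, 1, -0.021, 0.055, 0, 0, 0, 0, 1, -0.011, 0.105, 0, 0, 0, 0, 1, -0.0012, 0.1516, 0, 0, 0, 0, 1, -0.0012, 0.1516, 0, 0, 0, 0, 1, 0.0048, 0.1504, 0, 0, 0, 0, 1, 0.0108, 0.1492, 0, 0, 0, 0, 1, 0.0158, 0.1482, 0, 0, 0, 0, 1, 0.0198, 0.1474, 0, 0, 0, 0, 1, 0.0238, 0.1466, 0, 0, 0, 0, 1, 0.0263, 0.1461, 0, 0, 0, 0, 1])

```text
time_s: 18.4
tool_pos: [0.6258, 0.1136, 0.0365]
orientation: [-179.8, 0.0, -11.4]
contact_force: [-1.8, 0.2, 0.1]
gripper_width: 0.006
```

Emit:
servo_tool(commands=[0.001, -0.0002, 0, 0, 0, 0, 1, 0.002, -0.0004, 0, 0, 0, 0, 1])

```text
time_s: 18.65
tool_pos: [0.6276, 0.1132, 0.0364]
orientation: [-179.8, 0.0, -11.4]
contact_force: [-4.3, -0.3, 1.2]
gripper_width: 0.006
```

Run:
```python
from h import *
snap("wrist","w13")
```

```text
(no output)
```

View pics/w13.png

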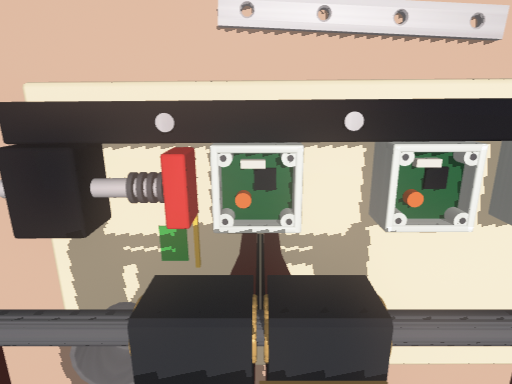

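Emit:
servo_tool(commands=[0.001, -0.0002, 0, 0, 0, 0, 1, 0.002, -0.0004, 0, 0, 0, 0, 1])

```text
time_s: 18.95
tool_pos: [0.6278, 0.113, 0.0364]
orientation: [-179.9, 0.3, -11.4]
contact_force: [-10.7, 1.1, 6.2]
gripper_width: 0.0
```

Emit:
servo_tool(commands=[-0.012, 0.0025, 0, 0, 0, 0, 1, -0.025, 0.005, 0.01, 0, 0, 0, 1, -0.025, 0.005, 0.06, 0, 0, 0, 1, -0.025, -0.04, 0.07, 0, 0, 0, 1, -0.022, -0.09, 0.07, 0, 0, 0, 1, -0.018, -0.14, 0.07, 0, 0, 0, 1, -0.012, -0.185, 0.07, 0, 0, 0, 1, -0.0093, -0.205, 0.07, 0, 0, 0, 1, -0.0093, -0.205, 0.07, 0, 0, 0, 1, -0.0093, -0.205, 0.03, 0, 0, 0, 1, -0.0093, -0.205, 0.005, 0, 0, 0, 1, -0.0093, -0.205, 0, 0, 0, 0, 1, -0.0093, -0.205, 0, 0, 0, 0, 1])

```text
time_s: 20.58
tool_pos: [0.6188, -0.0907, 0.037]
orientation: [-179.9, 0.3, -11.3]
contact_force: [0.5, 0.3, 0.1]
gripper_width: 0.007
```

Run:
```python
from h import *
snap("wrist","w14"); snap("side","s14"); crop("s14",120,130,200,130,4)
```

```text
(no output)
```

View pics/w14.png

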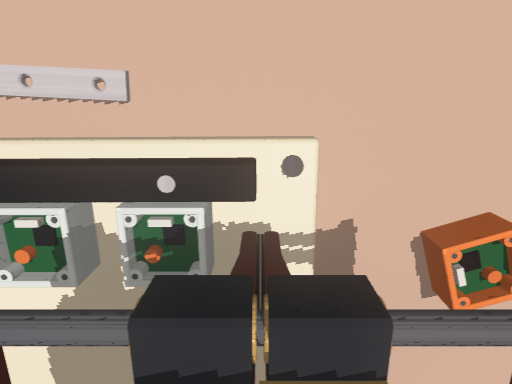

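View pics/s14_c120_130.png

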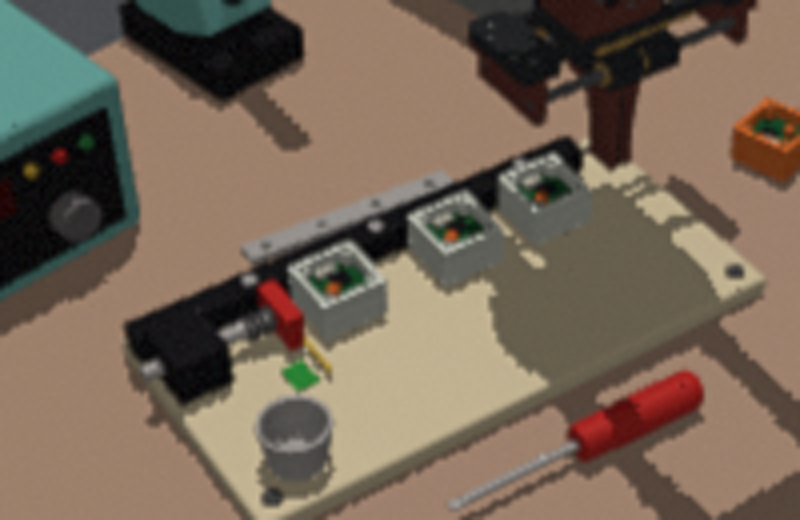

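Emit:
servo_tool(commands=[0.0016, 0.0078, 0, 0, 0, 0, 1, 0.0029, 0.0147, 0, 0, 0, 0, 1, 0.0039, 0.0196, 0, 0, 0, 0, 1, 0.0047, 0.0235, 0, 0, 0, 0, 1, 0.0055, 0.0275, 0, 0, 0, 0, 1, 0.0063, 0.0314, 0, 0, 0, 0, 1, 0.0071, 0.0353, 0, 0, 0, 0, 1, 0.0078, 0.0392, 0, 0, 0, 0, 1, 0.0086, 0.0432, 0, 0, 0, 0, 1, 0.0094, 0.0471, 0, 0, 0, 0, 1, 0.0102, 0.051, 0, 0, 0, 0, 1, 0.011, 0.0549, 0, 0, 0, 0, 1, 0.0118, 0.0589, 0, 0, 0, 0, 1, 0.0125, 0.0628, 0, 0, 0, 0, 1])

```text
time_s: 22.42
tool_pos: [0.6321, -0.0285, 0.0384]
orientation: [-179.9, 0.1, -11.4]
contact_force: [-0.8, -5.6, 5.2]
gripper_width: 0.006
```

Run:
```python
from h import *
snap("wrist","w15"); snap("side","s15"); crop("s15",120,130,200,130,4)
```

```text
(no output)
```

View pics/w15.png

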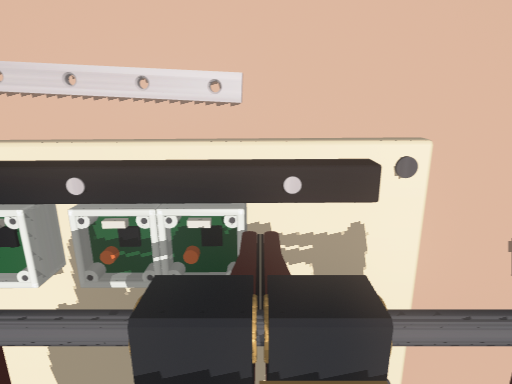

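View pics/s15_c120_130.png

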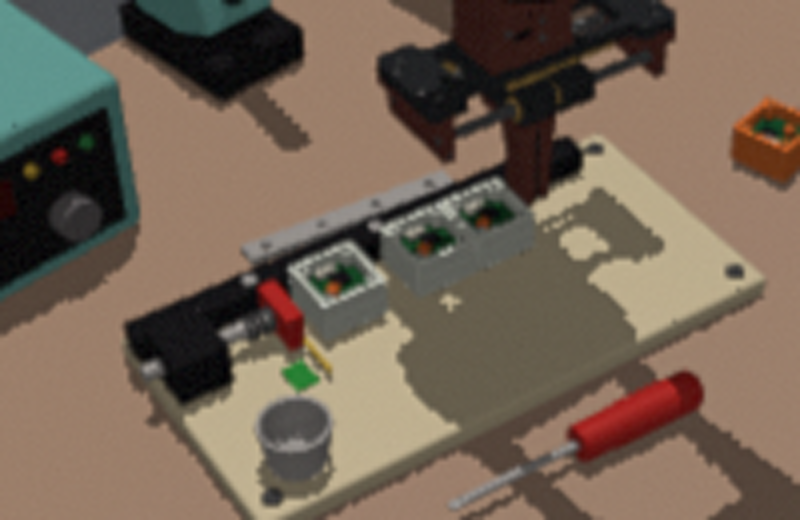

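Emit:
servo_tool(commands=[0.0006, 0.0029, -0.0005, 0, 0, 0, 1, 0.0012, 0.0059, -0.001, 0, 0, 0, 1, 0.0018, 0.0088, -0.0015, 0, 0, 0, 1, 0.0024, 0.0118, -0.0015, 0, 0, 0, 1, 0.0029, 0.0147, -0.0015, 0, 0, 0, 1, 0.0035, 0.0177, -0.0015, 0, 0, 0, 1, 0.0041, 0.0206, -0.0015, 0, 0, 0, 1, 0.0047, 0.0235, -0.0015, 0, 0, 0, 1])

```text
time_s: 23.52
tool_pos: [0.6366, -0.0062, 0.0383]
orientation: [180.0, 0.1, -11.4]
contact_force: [-5.4, -8.6, 10.6]
gripper_width: 0.006
```

Run:
```python
from h import *
snap("wrist","w16"); snap("side","s16"); crop("s16",120,130,200,130,4)
```

```text
(no output)
```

View pics/w16.png

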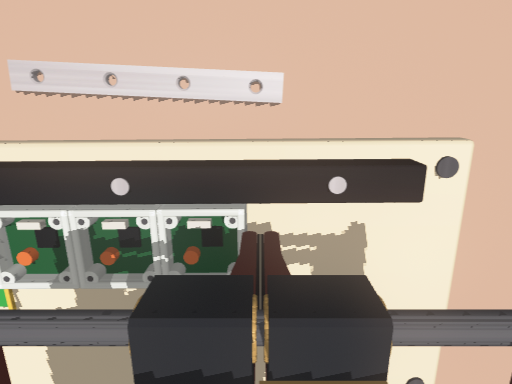

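View pics/s16_c120_130.png

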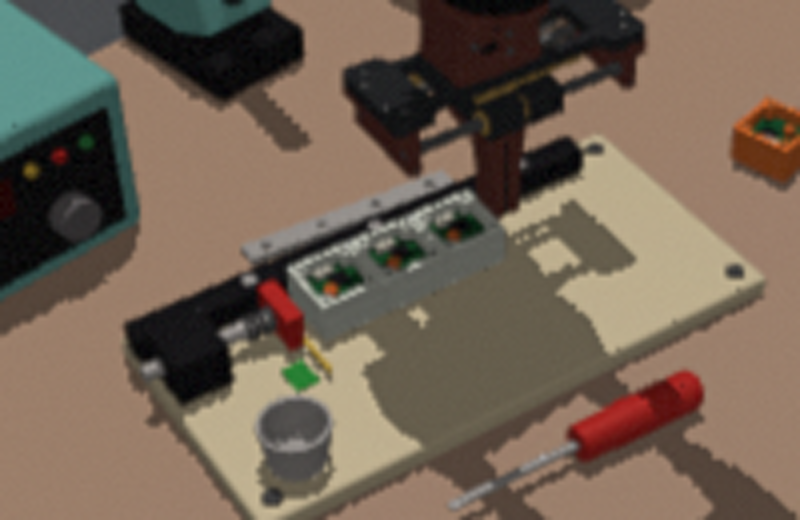

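Emit:
servo_tool(commands=[0.0004, 0.002, 0, 0, 0, 0, 1, 0.0008, 0.004, 0, 0, 0, 0, 1, 0.0011, 0.006, 0, 0, 0, 0, 1])

```text
time_s: 24.0
tool_pos: [0.6377, -0.0004, 0.0384]
orientation: [180.0, 0.1, -11.4]
contact_force: [-2.6, -5.7, 6.5]
gripper_width: 0.004
```

Emit:
servo_tool(commands=[0.0004, 0.002, 0.0005, 0, 0, 0, 1, 0.0008, 0.004, 0.0005, 0, 0, 0, 1, 0.0011, 0.006, 0.0005, 0, 0, 0, 1])

```text
time_s: 24.38
tool_pos: [0.6386, 0.0058, 0.0385]
orientation: [179.9, 0.1, -11.4]
contact_force: [-0.9, -4.5, 2.9]
gripper_width: 0.005
```

Run:
```python
from h import *
print(ctrl.observe()["contact_force"])
snap("scene","c17"); crop("c17",200,170,130,110,6); snap("side","s17"); crop("s17",140,170,120,90,6.6)
```

```text
[-0.87166142 -4.46096485  2.92984471]
```

View pics/c17_c200_170.png

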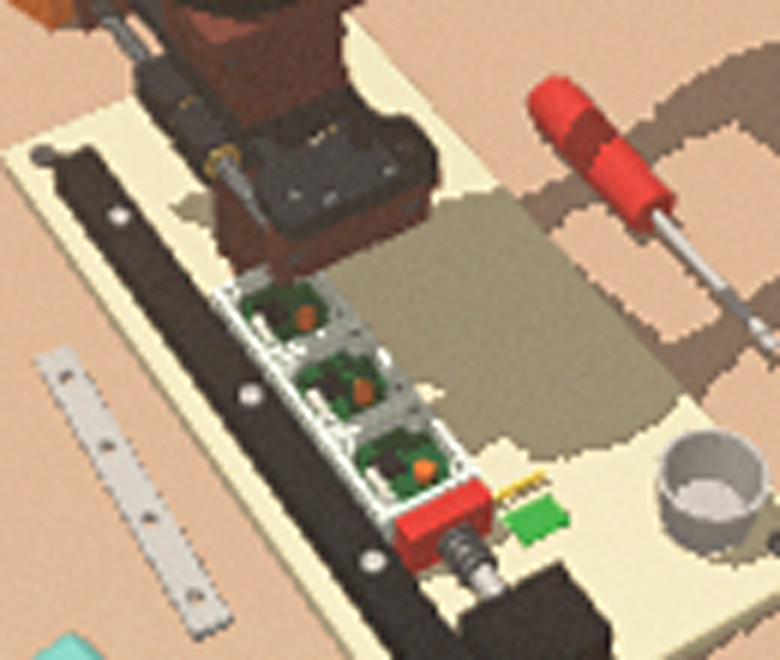

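View pics/s17_c140_170.png

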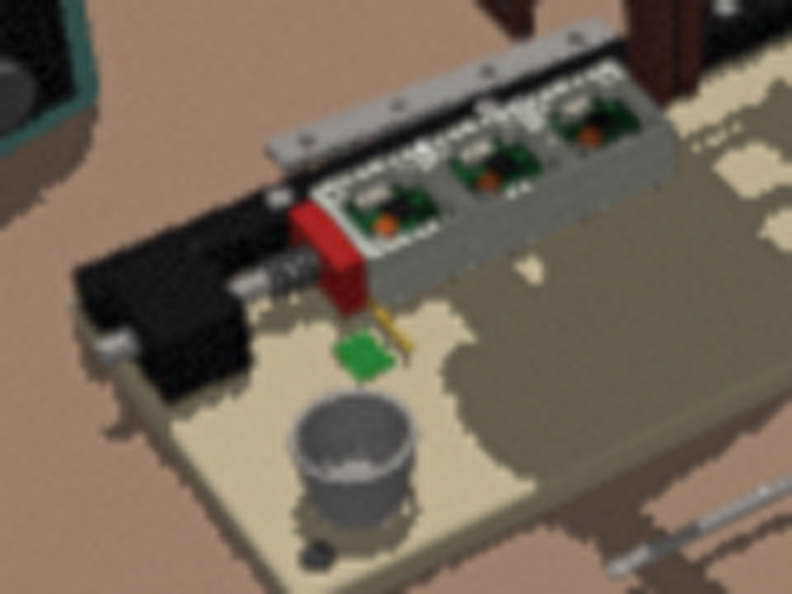

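Emit:
servo_tool(commands=[0.0004, 0.002, 0, 0, 0, 0, 1, 0.0008, 0.004, 0, 0, 0, 0, 1, 0.0011, 0.006, 0, 0, 0, 0, 1, 0.0015, 0.008, 0, 0, 0, 0, 1])

```text
time_s: 24.98
tool_pos: [0.6401, 0.0127, 0.0387]
orientation: [179.8, 0.1, -11.4]
contact_force: [-2.2, -9.6, 5.6]
gripper_width: 0.005
```

Emit:
servo_tool(commands=[0.0004, 0.002, 0, 0, 0, 0, 1, 0.0006, 0.003, 0, 0, 0, 0, 1])

```text
time_s: 25.22
tool_pos: [0.6405, 0.014, 0.0392]
orientation: [179.7, 0.1, -11.5]
contact_force: [-2.8, -9.8, 5.9]
gripper_width: 0.003
```

Run:
```python
from h import *
print(ctrl.observe()["contact_force"])
snap("scene","c18"); crop("c18",200,170,130,110,6); snap("side","s18"); crop("s18",140,170,120,90,6.6)
snap("wrist","w18")
```

```text
[-2.84629479 -9.83602368  5.8742278 ]
```

View pics/c18_c200_170.png

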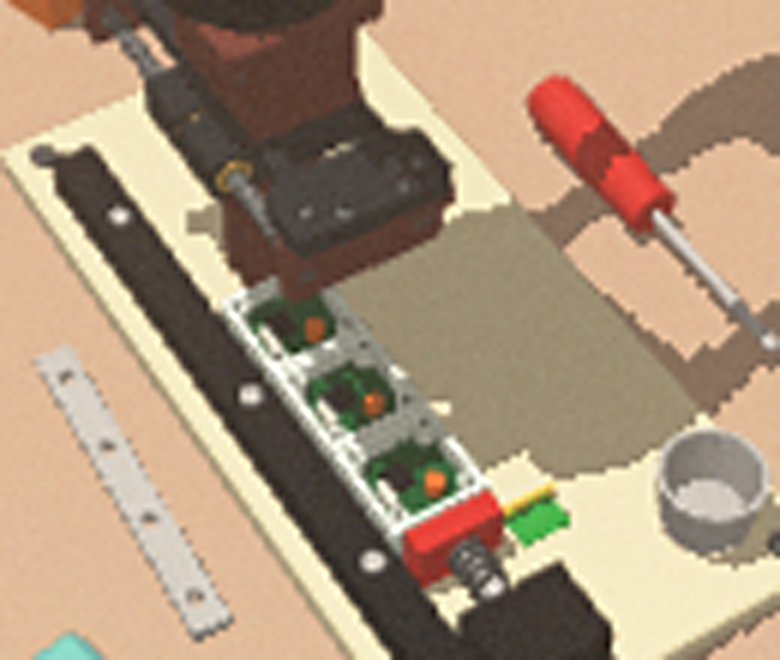

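View pics/s18_c140_170.png

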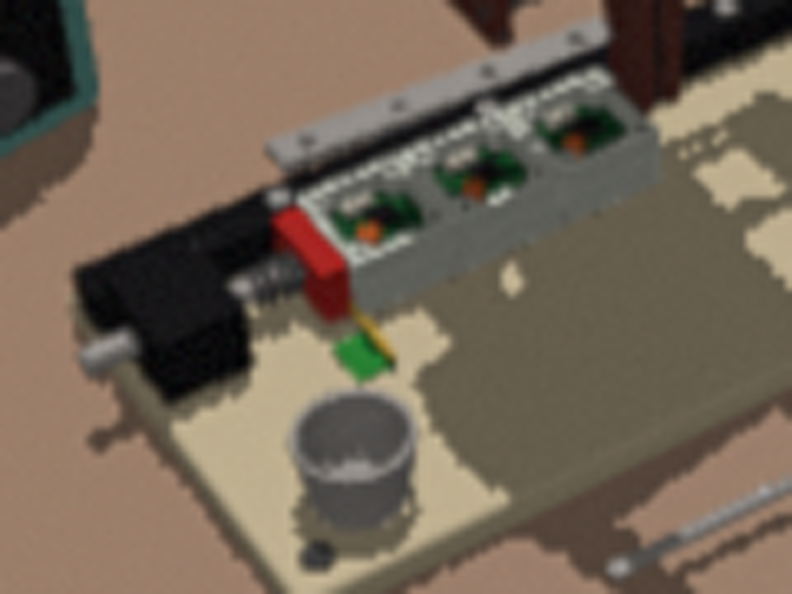

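View pics/w18.png

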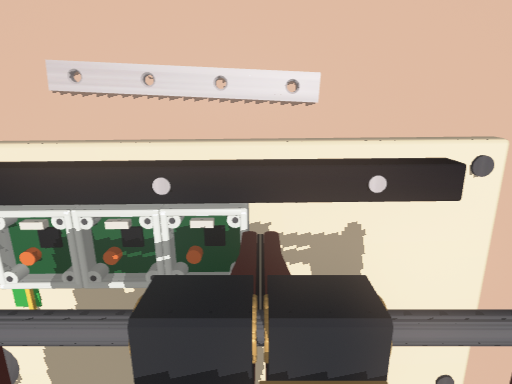

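Emit:
servo_tool(commands=[0.0003, 0.002, 0.0005, 0, 0, 0, 1, 0.0007, 0.004, 0.001, 0, 0, 0, 1, 0.001, 0.006, 0.001, 0, 0, 0, 1])

```text
time_s: 25.75
tool_pos: [0.6415, 0.0209, 0.04]
orientation: [179.7, 0.1, -11.5]
contact_force: [0.2, -0.9, 1.8]
gripper_width: 0.007
```

Run:
```python
from h import *
o=ctrl.observe();print(o["contact_force"],o["tool_pos"])
snap("scene","c19"); crop("c19",225,200,90,75,8.8); snap("side","s19"); crop("s19",140,170,120,90,6.6)
snap("wrist","w19"); crop("w19",0,140,270,170,2.9)
```

```text
[ 0.24446157 -0.87379425  1.7863224 ] [0.6415067  0.02089311 0.04003155]
```

View pics/c19_c225_200.png

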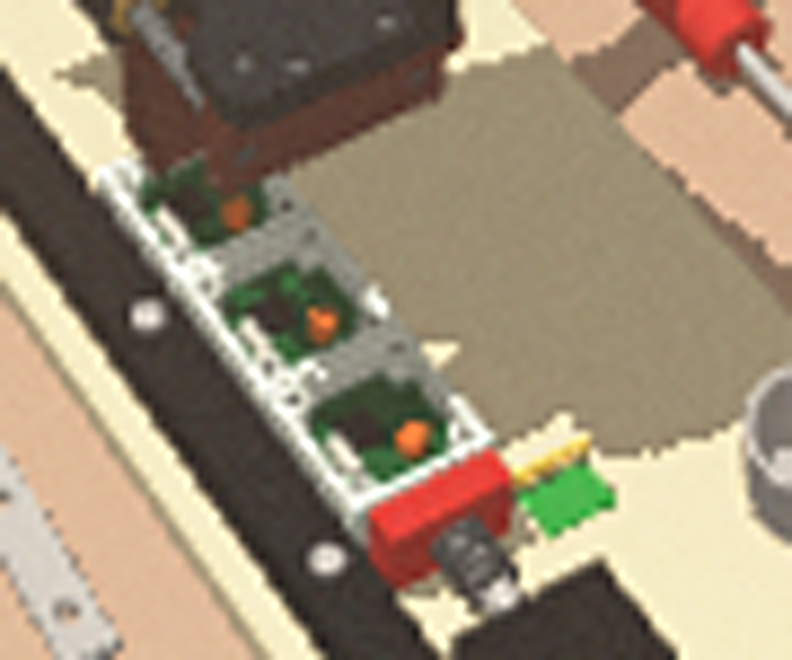

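View pics/s19_c140_170.png

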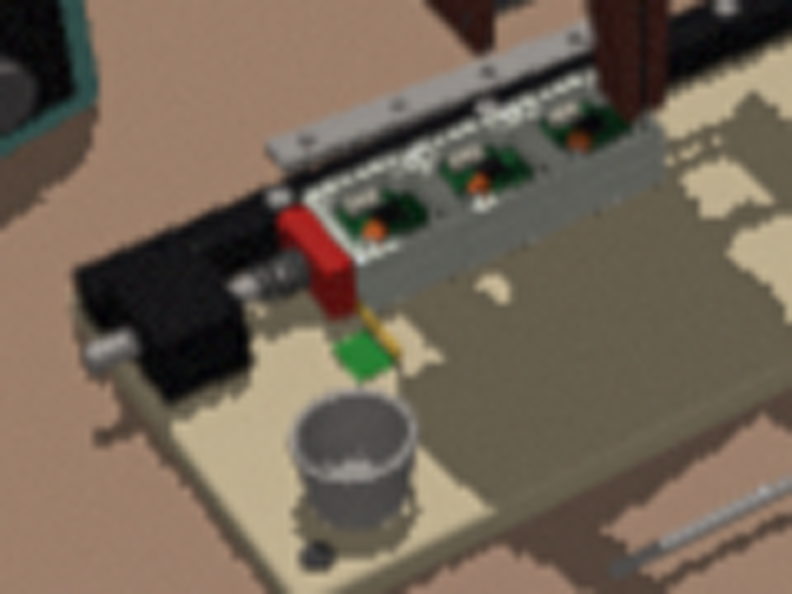

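View pics/w19_c0_140.png

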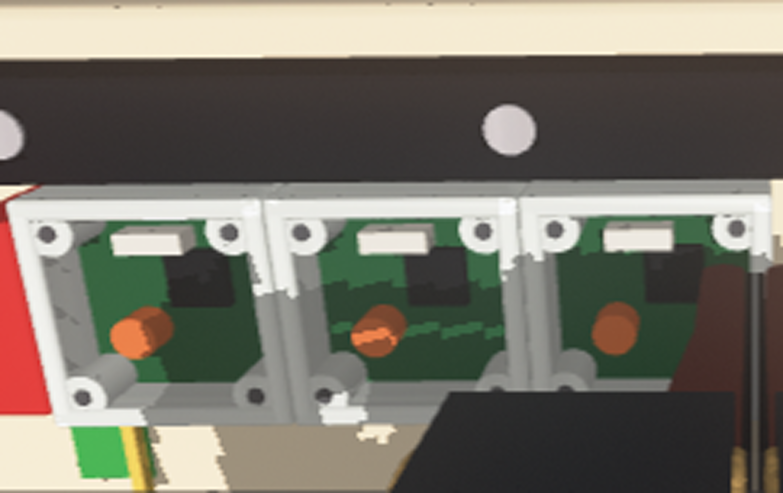

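The side and wrist crops show that the fingertips slipped over the rear wall of the last housing. The z value had crept up to 0.040, so the tips now sit on its board, and the push fell to about 1 N. I'll lift out, go back behind the row and push again with the tips about 2 mm above the plate.

Emit:
servo_tool(commands=[0, 0, 0.02, 0, 0, 0, 1, 0, 0, 0.05, 0, 0, 0, 1, -0.004, -0.02, 0.055, 0, 0, 0, 1, -0.0081, -0.0423, 0.055, 0.2, -0.1, 0.3, 1, -0.0081, -0.0423, 0.055, 0.2, -0.1, 0.3, 1, -0.0081, -0.0423, 0.02, 0.2, -0.1, 0.3, 1, -0.0081, -0.0423, 0, 0.2, -0.1, 0.3, 1, -0.0081, -0.0423, -0.006, 0.2, -0.1, 0.3, 1, -0.0081, -0.0423, -0.006, 0.2, -0.1, 0.3, 1])

```text
time_s: 27.02
tool_pos: [0.6333, -0.0212, 0.0339]
orientation: [179.9, 0.1, -11.1]
contact_force: [0.8, 0.3, 0.6]
gripper_width: 0.005
```

Run:
```python
from h import *
o=ctrl.observe();print(o["time_s"],o["contact_force"],o["tool_pos"],o["orientation"])
snap("side","s20"); crop("s20",140,150,120,90,6.6)
snap("wrist","w20"); crop("w20",0,140,270,170,2.9)
```

```text
27.025 [0.82014835 0.30481009 0.56886033] [ 0.63331321 -0.02115482  0.03387154] [ 1.79937832e+02  8.96096051e-02 -1.11239845e+01]
```

View pics/s20_c140_150.png

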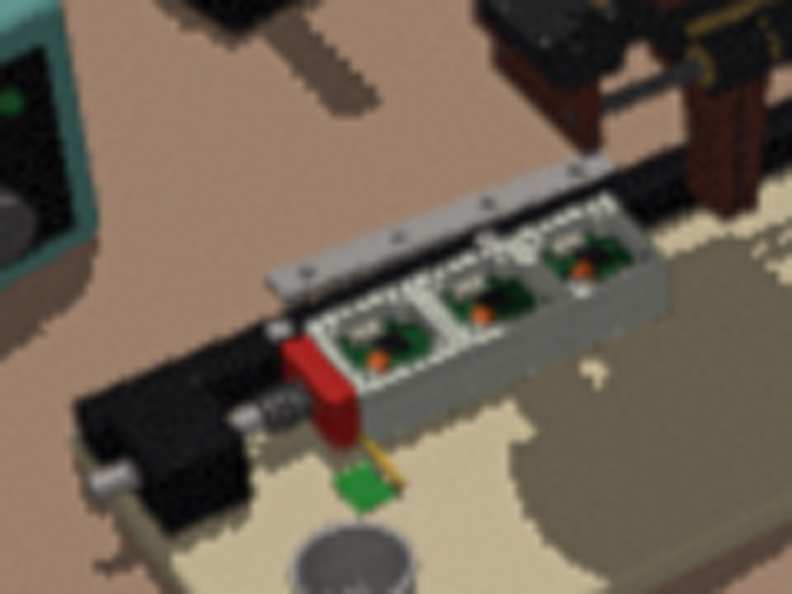

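View pics/w20_c0_140.png

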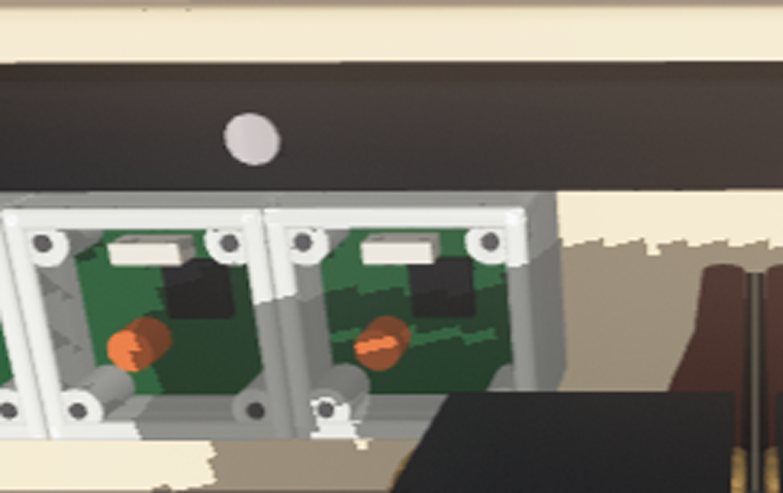

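Emit:
servo_tool(commands=[0.0019, 0.0098, 0, 0, 0, 0, 1, 0.0036, 0.0186, 0, 0, 0, 0, 1, 0.0046, 0.0236, 0, 0, 0, 0, 1, 0.0052, 0.0265, 0, 0, 0, 0, 1, 0.0058, 0.0294, 0, 0, 0, 0, 1, 0.0061, 0.0314, 0, 0, 0, 0, 1, 0.0065, 0.0334, 0, 0, 0, 0, 1])

```text
time_s: 28.0
tool_pos: [0.6402, 0.0101, 0.0352]
orientation: [179.8, -0.0, -11.2]
contact_force: [-1.8, -6.2, 0.6]
gripper_width: -0.0
```

Emit:
servo_tool(commands=[0.0002, 0.001, 0, 0, 0, 0, 1, 0.0004, 0.002, 0, 0, 0, 0, 1])

```text
time_s: 28.25
tool_pos: [0.6403, 0.0104, 0.0353]
orientation: [179.6, -0.0, -11.3]
contact_force: [-2.5, -6.1, 1.5]
gripper_width: 0.005
```

Emit:
servo_tool(commands=[0.0004, 0.002, -0.0005, 0.2, 0, 0.1, 1, 0.0008, 0.004, -0.001, 0.4, 0, 0.1, 1, 0.001, 0.005, -0.0012, 0.4, 0, 0.1, 1])

```text
time_s: 28.62
tool_pos: [0.6407, 0.0119, 0.0352]
orientation: [179.7, 0.1, -11.3]
contact_force: [-6.5, -11.6, 7.0]
gripper_width: 0.007
```

Run:
```python
from h import *
o=ctrl.observe();print(o["contact_force"],o["tool_pos"])
snap("scene","c21"); crop("c21",225,200,90,75,8.8); snap("side","s21"); crop("s21",140,150,120,90,6.6)
```

```text
[ -6.46930445 -11.59377071   7.00807255] [0.64065709 0.01191148 0.03516959]
```

View pics/c21_c225_200.png

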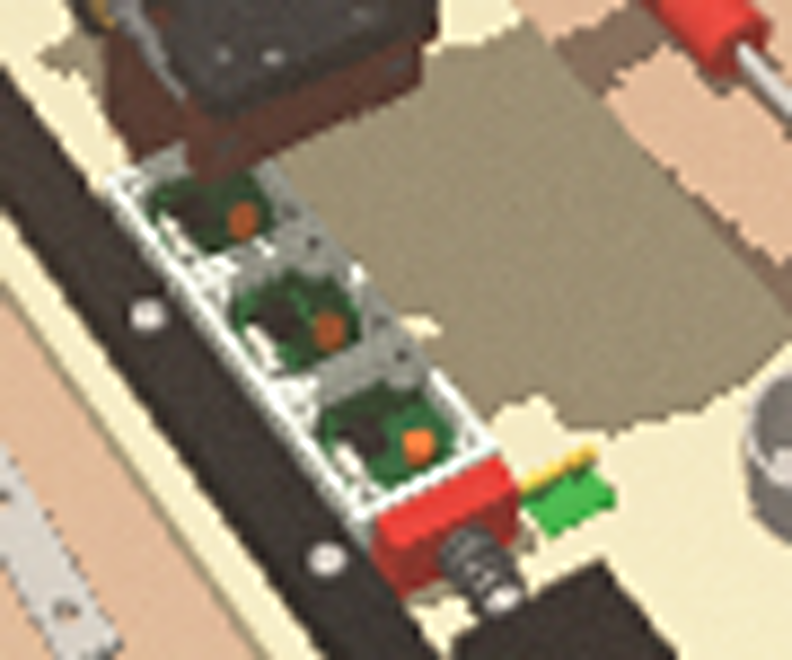

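View pics/s21_c140_150.png

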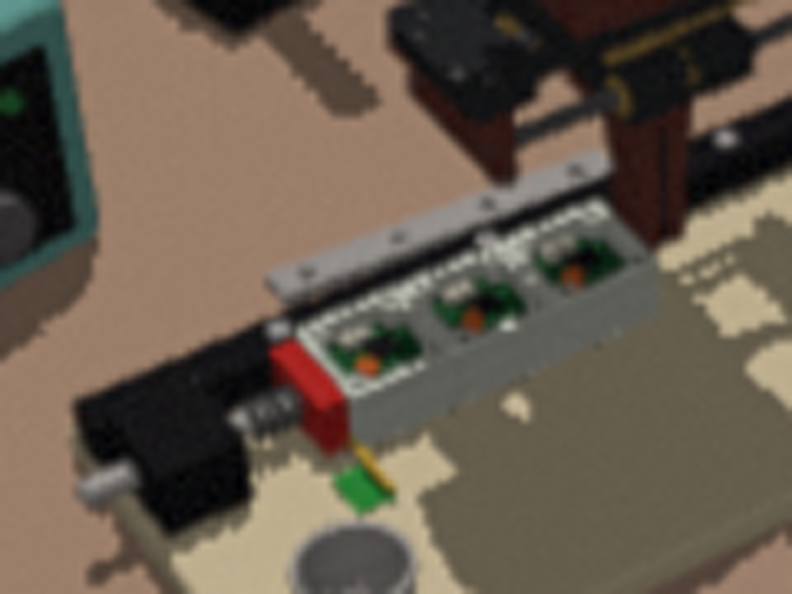

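Emit:
servo_tool(commands=[0, 0.002, 0, 0, 0, 0, 1, 0.0003, 0.004, 0, 0, 0, 0, 1, 0.0006, 0.006, 0, 0.2, 0, 0, 1])

```text
time_s: 29.1
tool_pos: [0.6411, 0.0155, 0.0353]
orientation: [179.7, 0.1, -11.4]
contact_force: [-1.7, -9.3, 1.9]
gripper_width: 0.004
```

Emit:
servo_tool(commands=[0, 0.002, 0, 0, 0, 0, 1, 0.0003, 0.004, 0, 0, 0, 0, 1, 0.0005, 0.005, 0, 0.2, 0, 0, 1])

```text
time_s: 29.48
tool_pos: [0.6415, 0.0178, 0.0353]
orientation: [179.6, 0.1, -11.5]
contact_force: [-1.3, -10.2, 1.0]
gripper_width: 0.002
```

Run:
```python
from h import *
o=ctrl.observe();print(o["contact_force"],o["tool_pos"],o["moment"])
snap("scene","c22"); crop("c22",225,200,90,75,8.8); snap("side","s22"); crop("s22",140,150,120,90,6.6)
```

```text
[ -1.27823993 -10.22334221   1.02070546] [0.6415126  0.01782323 0.0352766 ] [-1.73478348  0.30342769  0.019117  ]
```

View pics/c22_c225_200.png

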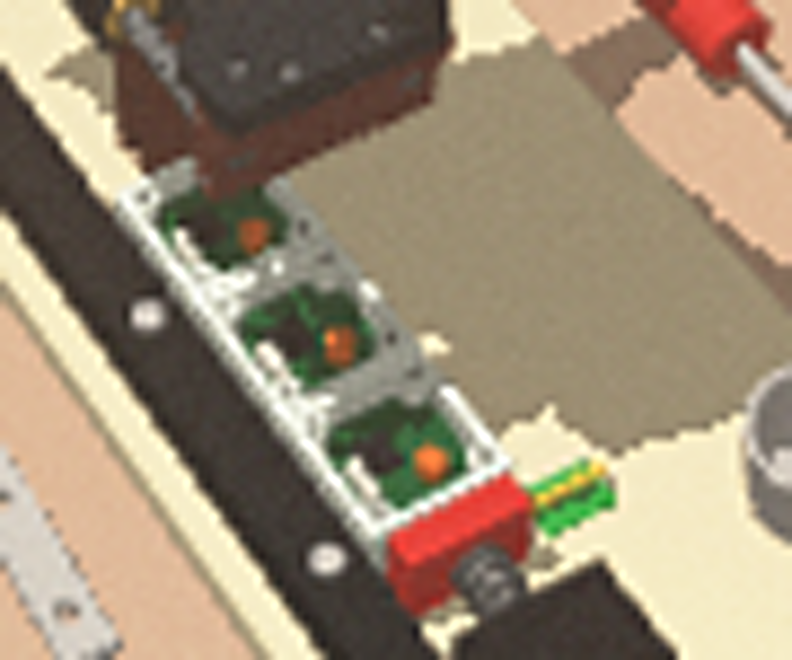

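View pics/s22_c140_150.png

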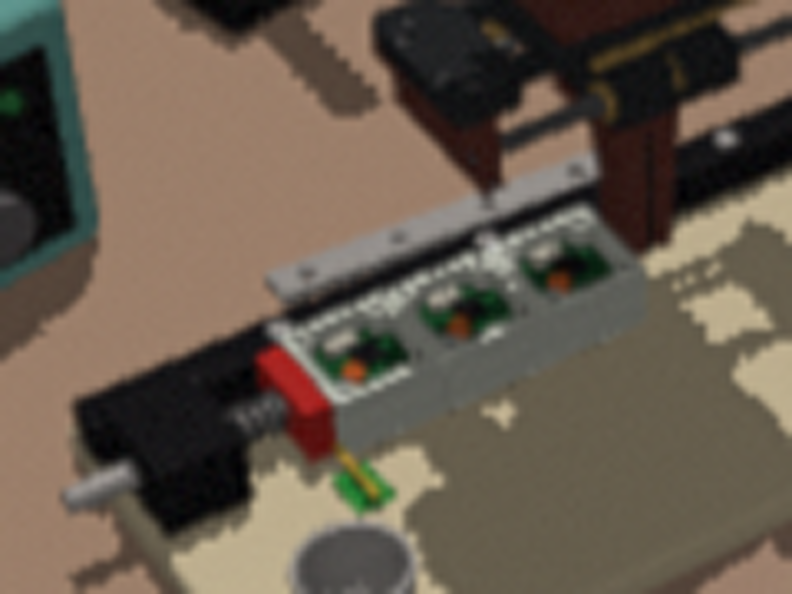

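```bash
python3 - <<'E' | grep -v corners
from fitw import *
F=np.array([.610,.0505,np.radians(-11.05)])
# pad near top -y corner & track via template matching of pad between rest and now
for a,b,box in [("s14","s22",None),("scene0","c22",None)]:
    fa,fb=load(a),load(b)
    # red centroid
    out=[]
    for f in (fa,fb):
        im=f["image"].astype(int); B,G,R=im[...,0],im[...,1],im[...,2]
        m=((R>120)&(G<70)&(B<70)).astype(np.uint8)
        p=proj(f,[[*(F[:2]+np.array([[np.cos(F[2]),-np.sin(F[2])],[np.sin(F[2]),np.cos(F[2])]])@[.037,.112]),.0425]])[0]
        n,l,st,c=cv2.connectedComponentsWithStats(m)
        k=min(range(1,n),key=lambda i:np.hypot(*(c[i]-p))+ (1e3 if st[i][4]<10 else 0)); 
        out.append(c[k]); print(a,c[k],st[k][4],infix(F,ray(f,*c[k],.035)))
print(ctrl.observe()["time_s"])
E
```

```text
s14 [189.75       205.01923077] 52 [ 42.56476924 103.76900528]
s14 [183.9375 207.5   ] 48 [ 42.72466955 119.44619895]
scene0 [272.74358974 257.51282051] 78 [ 40.18887025 110.70415123]
scene0 [276.30097087 261.39805825] 103 [ 39.0697136  123.52199238]
29.575
```

Emit:
servo_tool(commands=[0.0001, 0.002, 0, 0, 0, 0, 1, 0.0003, 0.0038, 0, 0.2, 0, 0.2, 1, 0.0003, 0.0038, 0, 0.2, 0, 0.2, 1, 0.0003, 0.0038, 0, 0.2, 0, 0.2, 1, 0.0003, 0.0038, 0, 0.2, 0, 0.2, 1])

```text
time_s: 30.2
tool_pos: [0.6417, 0.0189, 0.0353]
orientation: [179.6, 0.1, -11.4]
contact_force: [-1.3, -9.5, 0.9]
gripper_width: 0.003
```

Run:
```python
from h import *
for i in range(6):
    o=ctrl.observe();print(o["time_s"],o["contact_force"].round(1),o["tool_pos"].round(4),o["orientation"].round(2)); 
    snap(["scene","side","wrist","wrist","scene","side"][i],"f%d"%i)
o=ctrl.observe();print(o["time_s"],o["contact_force"].round(1),o["tool_pos"].round(4))
crop("f4",225,200,90,75,8.8); crop("f5",140,150,120,90,6.6); crop("f2",0,140,270,170,2.9)
```

```text
30.2 [-1.3 -9.5  0.9] [0.6417 0.0189 0.0353] [ 1.7957e+02  1.3000e-01 -1.1390e+01]
30.25 [-1.4 -9.2  0.7] [0.6417 0.0189 0.0353] [ 1.7957e+02  1.4000e-01 -1.1390e+01]
30.3 [-1.7 -9.7  0.9] [0.6417 0.0188 0.0353] [ 1.7957e+02  1.3000e-01 -1.1390e+01]
30.35 [ -1.4 -10.2   0.3] [0.6417 0.0189 0.0353] [ 1.7957e+02  1.4000e-01 -1.1390e+01]
30.4 [-1.5 -9.6  0.7] [0.6417 0.0189 0.0353] [ 1.7957e+02  1.3000e-01 -1.1390e+01]
30.45 [ -0.5 -10.6   1.6] [0.6417 0.0188 0.0353] [ 1.7957e+02  1.4000e-01 -1.1390e+01]
30.5 [ -1.9 -10.    0.5] [0.6417 0.0189 0.0353]
```

View pics/f4_c225_200.png

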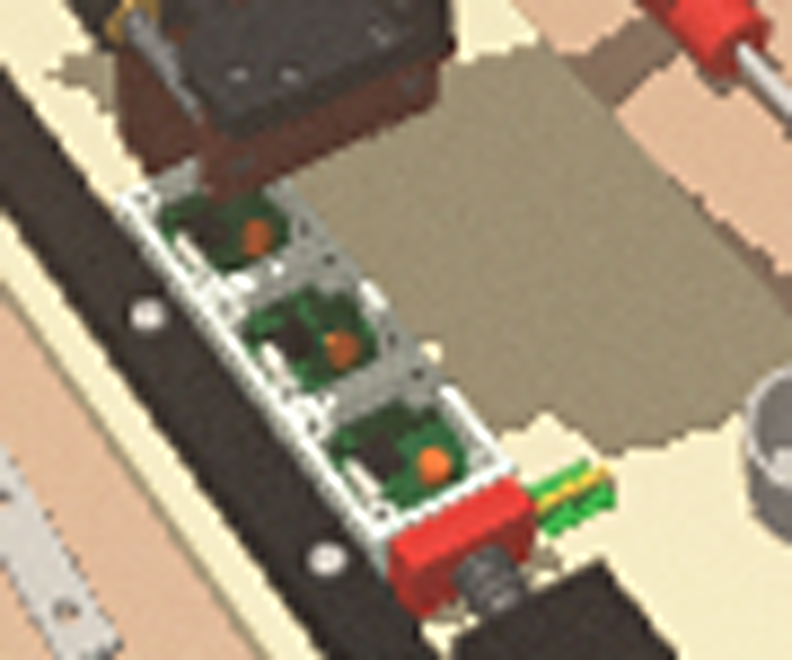

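View pics/f5_c140_150.png

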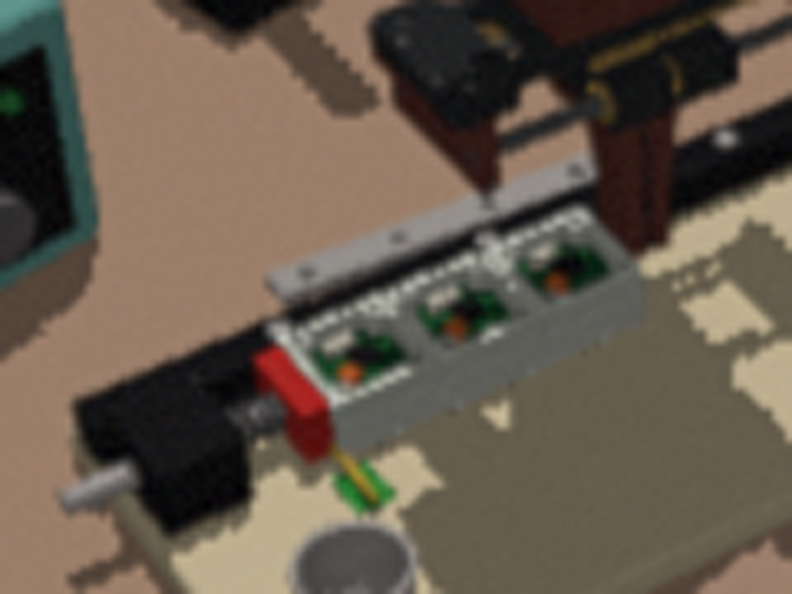

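View pics/f2_c0_140.png

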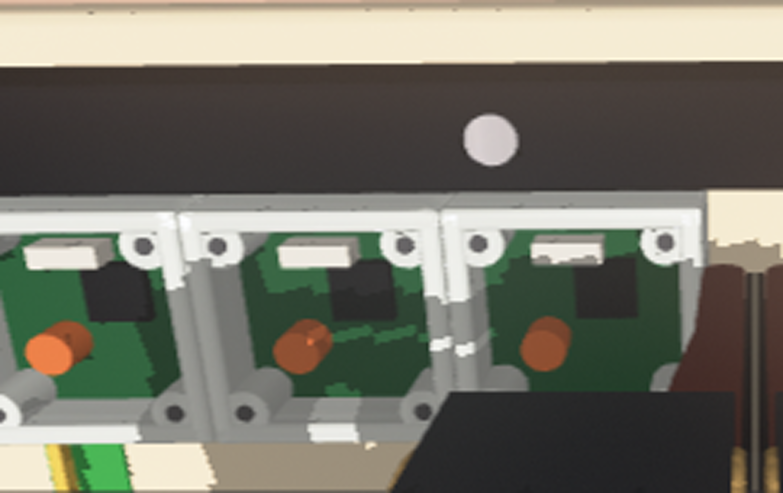

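```bash
python3 - <<'E' | grep -v corners
from fitw import *
f=load("f2"); F=np.array([.610,.0505,np.radians(-11.05)])
m=lambda p:(0+(p[0]+.5)/2.9-.5,140+(p[1]+.5)/2.9-.5)
for u,vf,vr in [(20,195,214),(160,194.5,213),(200,194,212),(420,193,211),(460,192.5,210.5),(690,191.5,208.5)]:
    print(u,infix(F,ray(f,*m((u,vf)),.035)).round(1),infix(F,ray(f,*m((u,vr)),.043)).round(1))
E
```

```text
20 [ 60.3 101.2] [59.5 95.8]
160 [60.2 77. ] [59.5 72.6]
200 [60.3 70.1] [59.7 66. ]
420 [60.2 32. ] [59.6 29.5]
460 [60.2 25. ] [59.6 22.8]
690 [ 60.1 -15. ] [ 59.7 -15.4]
```

Run:
```python
from rig import ctrl
print(ctrl.finish_job()); o=ctrl.observe(); print(o["time_s"],o["contact_force"])
```

```text
the job is handed in; nothing more can be done
None
the job is handed in; nothing more can be done
```

The job is handed in at about 30.5 s. The three housings stand in one closed row, flush against the fence and touching the red stop. The arm is still pushing the last housing along the row.

**What I did:** I pushed each housing against the fence with the closed fingers. Then I pushed the row along the fence from behind, into the sprung stop.

**What went wrong:**
- **First pushes on the housings:** on two of them the tips rode over the wall and rested on the circuit board, at roughly 5 to 11 N. One of these was dragged along that way. I pushed both again with the tips lower.
- **First press on the row:** the tips slipped over the last housing's rear wall onto its board. The push briefly fell to about 1 N and the pad sprang back a few millimetres. I lifted out, went back behind the row and pressed again with the tips about 2 mm above the plate.

I did not check the boards for damage.

**Last checks:**
- **Push:** the robot's push held steady at about 9.5 to 10.5 N over the last 0.3 s. Less friction, that is roughly 7 to 8 N at the pad.
- **Stop position:** the yellow pointer stands over the green strip in the scene, side and wrist pictures. Just before the last move of about 1 mm, the side camera put the pad about 15.7 mm in and the scene camera about 12.8 mm. Both are inside the 8 to 24 mm band and well short of the 36 mm end of travel.
- **Flush and closed:** the far rims line up evenly with the fence, about 0.5 mm from its edge, which is within pixel accuracy. No gaps showed between the housings.
- **Other things on the bench:** I moved none of them on purpose. The cup, screwdriver and strip look unmoved in the last pictures. I did not check the spool, bottle or pliers at the end.

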